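Load the breakfast caddy in two layers and park it

ROBOT

A 6-joint arm with a two-finger parallel gripper is mounted at the origin on a cart in front of the work surface, level with it; the furniture and walls round the work are solid. World frame = base frame: x ahead of the robot, y to its left, z up, the work surface at z = 0. Lengths are in mm, angles in rad, forces in N, time in s.
With the tool pointing down it reaches from about 275 to 750 mm from the base axis. Payload 10.2 kg.
Tool frame: the origin (TCP) lies between the finger pads; the fingertips stand 17 mm ahead of it and the grasp point (between the pads) lies 2 mm behind it (tips_ahead is the distance from the TCP to the fingertips, in mm); z points along the fingers, y is the line along which they close (so a half turn about z gives the same grasp; the last joint's range is limited). The gripper opens to 85 mm and grips with 20 to 120 N. Pads are 22 mm wide; open, the fingers measure 114 mm over their backs; the gripper's body (76 mm by 85 mm) begins 54 mm behind the grasp point. The pads swing forward as they close: fully open they stand 13 mm farther back than shut.
Start: joints at [0.928, 0.313, 1.498, -0, 1.331, -0.223], TCP at [213.991, 479.415, 224.794] pointing down, gripper open.
Joint ranges: [-2.94, 2.94], [-0.97, 2.17], [0.19, 2.56], [-1.23, 4.37], [0.02, 3.11], [-2.88, 2.88]. Speed limits (rad/s): [2.39, 2.39, 3.01, 3.14, 3.14, 3.14].

INTERFACE

Orientations are given as a unit quaternion [w, x, y, z].
In Python, from rig import sense, capture, finish_job, boxes_of, tips_ahead gives the robot as it stands.
- The arm moves only by the tool drive_tool, never from a script. Its argument "commands" is text: rows parted by semicolons, each of 7 numbers parted by spaces: the shift along the world's x, y, z in units of 0.1 m (1.0 is 0.1 m), then the turn, a rotation vector about the world's x, y, z in units of pi/4 rad (1.0 is pi/4 rad), then the opening in per cent of the stroke, from 0 (shut) to 100 (fully open). A call has 1 to 20 rows; each row shifts and turns the commanded pose from where the row before left it; what a row does not reach is not made up. A row lasts 1/12 s, in which the tool goes at most 41.7 mm and 7.16 degrees, less where a joint would pass 70% of its speed; a pose out of reach is approached as far as the arm can. A call with a number of a shift or a turn outside -1 to 1 is refused whole. A call with a gripper value outside its range is refused whole. The fingers move at their own pace and stop on an object; "force" is the grip in N (left out, the last holds). Time passes only in rows, so rows that do not move let the fingers close. It gives the time, the measured TCP pose, the force, the opening and the grip force at its end, in the units of the state.
- sense(): the state, without advancing time (a new reading comes with each control period).
- capture(name): name is "side" or "top"; returns a dict with "pixels" (400x640x3 uint8, blue, green, red), "fov_y" (degrees; the focal length in pixels is half the picture's height over the tangent of half this angle, whatever the lens; pixels are square), "cx", "cy" (the principal point, pixels), "position" and "attitude" of the camera in the world. Camera axes: x right, y down, z forward; pixel columns grow to the right and rows downward; lengths in mm; the calibration is good to about 2 mm. A picture is of the moment at which its call begins. There is no depth.
- finish_job(): hands the job in; it is judged then, once.
Trained networks look in a picture, given as the dict that the camera call returned (one of the last four; its "shot" number tells which), for a name from the list of things; names that differ only in an ending like _2 or _b are one class to them, and where a whole thing is asked for, a point or a joint stands for the part that bears it (a point fixed in the world has none). Each returns a list of dicts, best first, with "confidence" (0 to 1); they miss things now and then, are a little off and sometimes report something else, mostly with a low value. They report only what shows in the picture. A call takes as long as a camera call.
- boxes_of(picture, name): "position" ([column, row] in pixels, amid what is visible of it).
The state is a dict: "time_s": time; "joints": joint angles; "dq": joint speeds; "tau": joint torques, N m; "eef_pos": TCP position; "ee_rot": TCP orientation; "force": force on the tool from outside, world axes, zero at the start; "wrist_torque": the same for the moment, N m; "grip_width": opening from 0.0 (shut) to 1.0 (fully open); "grip_force": force on a finger pad.
Only numpy, scipy, OpenCV 4.12 (cv2) and the standard library are available. Lean on these libraries where they do the work, as an engineer would, in place of code of your own. Each camera call takes 0.05 s, during which the arm holds its last target. There are 200 camera calls.

TASK

Load the small wheeled caddy: stand both tins on its deck, lay the plywood separator board squarely over both tins, then stand every small jam jar upright on the board. Clear the ramekin off the cork mat and stand it upright on free worktop; the caddy must not bump it. Then, wheels always on the worktop, push the loaded caddy straight ahead by its tiller until all four swivel castors trail straight behind their pins, and steer it forwards until it stands squarely in the middle of the mat, nose to the rounded end, load in place and castors still trailing straight, without disturbing the tea carton or the honey jar.

Things in the scene. Friction and masses are not known exactly. Their poses are not given: they have to be found in the camera images.
- caddy: small four-wheeled caddy, light wood with a dark steel tiller and a rubber nose bumper; origin on the worktop under the centre of its deck, x ahead to its nose, y to its left, z up. Deck 170 mm (x) by 110 mm (y), its top 40 mm above the worktop, with a rim 5 mm thick standing 6 mm above the deck (inside 164 by 104 mm). It weighs about 0.8 kg empty and rolls freely; all four castors swivel and start turned askew
- tiller (a point): middle of the tiller bar, the handle to push and steer by: a level bar 14 mm wide and 14 mm high running along the caddy's x from 92 to 150 mm behind the caddy's centre, its middle (this point) 125 mm behind the centre and 60 mm above the worktop; a rubber knob 18 mm thick ends it at 158 mm behind. Under the bar is free (53 mm); at its front it is held by an upright plate 12 mm thick (x), 30 mm wide (y)
- hub_fl (a point): wheel centre of the front left castor: a 24 mm wheel 16 mm off its upright swivel pin, which is at x = 58, y = 42 mm in the caddy's frame; the castor trails straight when this point is 16 mm behind the pin (x = 42, y = 42); this point is 12 mm above the worktop
- hub_fr (a point): wheel centre of the front right castor: a 24 mm wheel 16 mm off its upright swivel pin, which is at x = 58, y = -42 mm in the caddy's frame; the castor trails straight when this point is 16 mm behind the pin (x = 42, y = -42); this point is 12 mm above the worktop
- hub_rl (a point): wheel centre of the rear left castor: a 24 mm wheel 16 mm off its upright swivel pin, which is at x = -58, y = 42 mm in the caddy's frame; the castor trails straight when this point is 16 mm behind the pin (x = -74, y = 42); this point is 12 mm above the worktop
- hub_rr (a point): wheel centre of the rear right castor: a 24 mm wheel 16 mm off its upright swivel pin, which is at x = -58, y = -42 mm in the caddy's frame; the castor trails straight when this point is 16 mm behind the pin (x = -74, y = -42); this point is 12 mm above the worktop
- separator: plywood separator board, 156 mm (x) by 106 mm (y) and 6 mm thick, 0.15 kg; origin at the centre of its underside, x along its length. A wooden lifting bar stands on its middle
- separator_bar (a point): grip point of the separator board's lifting bar, 29 mm above the board's underside; the bar is 44 mm long along the board's x, 10 mm thick along its y, and its top is 36 mm above the underside
- tin_a_mid (a point): flat round food tin, 0.15 kg, 60 mm across and 38 mm tall, upright; this point is its centre, 19 mm above its base; z is up along the jar
- tin_b_mid (a point): flat round food tin, 0.15 kg, 60 mm across and 38 mm tall, upright; this point is its centre, 19 mm above its base; z is up along the jar
- jar_a_mid (a point): small breakfast jam jar with a white lid, 0.06 kg (may be absent), 42 mm across and 45 mm tall, upright; this point is its centre, 22.5 mm above its base; z is up along the jar
- jar_b_mid (a point): small breakfast jam jar with a white lid, 0.06 kg (may be absent), 42 mm across and 45 mm tall, upright; this point is its centre, 22.5 mm above its base; z is up along the jar
- jar_c_mid (a point): small breakfast jam jar with a white lid, 0.06 kg (may be absent), 42 mm across and 45 mm tall, upright; this point is its centre, 22.5 mm above its base; z is up along the jar
- mat: parking mat, a cork sheet 1 mm thick (nothing to bump over), 150 mm wide and 220 mm long; x points along it to its rounded end; origin where the caddy's centre belongs, 105 mm from the straight end and 115 mm from the rounded end
- edge_corner (a point): fixed point where the worktop's front edge lies farthest from the robot, an inside corner that the caddy must go round with its wheels on the worktop. The edge lies at x = 0.27 for y = 0.25, 0.40 for y = 0.20, 0.445 for y = 0.10 (this point), 0.415 for y = 0, 0.365 for y = -0.20 and 0.325 m for y = -0.35
- cabinet_front (a point): fixed point on the lower front edge of the wall cabinets, which hang over the back of the worktop, their underside 0.46 m above it. Their front runs straight from x = 0.65 at y = 0.31 through 0.565 at y = 0 (this point) to 0.45 m at y = -0.41; door knobs stand 35 mm in front of it, 0.52 m up. Wrists raised near it will strike it
- tea_carton: tea carton standing by (bystander), 68 by 132 mm and 107 mm tall; origin at the centre of its underside
- ramekin_mid (a point): small white ceramic ramekin (open cup) that stands on the mat at the start, 0.12 kg, 60 mm across and 38 mm tall, wall 4 mm; this point is its centre, 19 mm above its base; z is up
- honey_jar: honey jar standing by (bystander), 71 mm across and 110 mm tall; origin at the centre of its underside

How it is judged (in metres and radians):
On the way, in this order (a step that is already met when the one before it is completed fails the run):
1. both tins stand on the caddy's deck (x of tin_a_mid in the frame of caddy between -0.075 and 0.075 m and y of tin_a_mid in the frame of caddy between -0.045 and 0.045 m and z of tin_a_mid in the frame of caddy between 0.052 and 0.066 m and angle between each of tin_a_mid, tin_b_mid's own z axis and vertical below 0.12 rad and x of tin_b_mid in the frame of caddy between -0.075 and 0.075 m and y of tin_b_mid in the frame of caddy between -0.045 and 0.045 m and z of tin_b_mid in the frame of caddy between 0.052 and 0.066 m), for 0.2 s.
2. the separator board lies level and square on the two tins (all of step 1 and x of separator_bar in the frame of caddy between -0.03 and 0.03 m and y of separator_bar in the frame of caddy between -0.025 and 0.025 m and z of separator_bar in the frame of caddy between 0.1 and 0.114 m and angle between separator_bar's own z axis and vertical below 0.06 rad and angle between the x axis of separator and the x axis of caddy, either way round below 0.3 rad), for 0.2 s.
3. every small jam jar present stands on the board (all of step 2 and x of jar_a_mid in the frame of separator between -0.076 and 0.076 m and y of jar_a_mid in the frame of separator between -0.051 and 0.051 m and z of jar_a_mid in the frame of separator between 0.0215 and 0.0355 m and angle between each of jar_a_mid, jar_b_mid, jar_c_mid's own z axis and vertical below 0.12 rad and x of jar_b_mid in the frame of separator between -0.076 and 0.076 m and y of jar_b_mid in the frame of separator between -0.051 and 0.051 m and z of jar_b_mid in the frame of separator between 0.0215 and 0.0355 m and x of jar_c_mid in the frame of separator between -0.076 and 0.076 m and y of jar_c_mid in the frame of separator between -0.051 and 0.051 m and z of jar_c_mid in the frame of separator between 0.0215 and 0.0355 m), for 0.2 s.
4. the loaded caddy has been pushed until all four castors trail straight (all of step 2 and x of each of hub_fl, hub_fr in the frame of caddy below 0.05 m and y of hub_fl in the frame of caddy between 0.036 and 0.048 m and y of hub_fr in the frame of caddy between -0.048 and -0.036 m and x of each of hub_rl, hub_rr in the frame of caddy below -0.066 m and y of hub_rl in the frame of caddy between 0.036 and 0.048 m and y of hub_rr in the frame of caddy between -0.048 and -0.036 m), for 0.1 s.
5. the caddy stands in the middle of the mat (x of each of hub_fl, hub_fr in the frame of caddy below 0.05 m and y of hub_fl in the frame of caddy between 0.036 and 0.048 m and y of hub_fr in the frame of caddy between -0.048 and -0.036 m and x of each of hub_rl, hub_rr in the frame of caddy below -0.066 m and y of hub_rl in the frame of caddy between 0.036 and 0.048 m and y of hub_rr in the frame of caddy between -0.048 and -0.036 m and x of caddy in the frame of mat between -0.025 and 0.025 m and y of caddy in the frame of mat between -0.025 and 0.025 m and angle between the x axis of caddy and the x axis of mat, either way round below 0.15 rad), for 0.2 s.
At the end, for the whole second after the job is handed in: Caddy at rest within 25 mm and 0.15 rad of the mat's middle and direction, wheel centres within 6 mm sideways of straight behind the pins; tins upright on deck; board level and square on the tins; all small jars upright on the board; ramekin upright off the mat (all of step 3 and all of step 5 and angle between ramekin_mid's own z axis and vertical below 0.15 rad and height (world z) of ramekin_mid between 0.012 and 0.026 m and (y of ramekin_mid in the frame of mat above 0.1 m or y of ramekin_mid in the frame of mat below -0.1 m or x of ramekin_mid in the frame of mat below -0.13 m or x of ramekin_mid in the frame of mat above 0.14 m) and linear speed of each of caddy, separator below 0.01 m/s); the robot touches nothing.
It fails at once if the caddy bumps the ramekin (contact force between caddy and ramekin above 0.5 N).
It fails at once if the caddy is lifted off the worktop or tipped (height (world z) of caddy above 0.015 m or angle between caddy's own z axis and vertical above 0.2 rad).
It fails at once if the tea carton or the honey jar is disturbed (distance of any of tea_carton, honey_jar from where it was at the start of the episode above 0.05 m).
Of jar_a, jar_b, jar_c only 1 to 3 are there at a start; the rules pass over those that are not, and their reading is None.
At some moment in a run one of ramekin may be knocked a few centimetres aside while the robot is not near it.
It also fails if it takes over 210 s, if anything falls off the work surface, if the arm or the gripper's body presses on something with over 40 N, if the wrist force passes 120 N, or if a joint passes its speed limit or range.

## Working session

There is one attempt and no reset: what is moved stays moved. The work goes in short steps, Python scripts to look and compute and a tool call to move; the robot and the scene stay as the last step left them, time stands still between calls to the robot, and variables do not carry over. Pictures are saved under pics/ and viewed, at most 14 in all, crops included, and the job is handed in when it is done.

Besides the shell and the picture viewer there is one more tool, called after ">>>" by a JSON object that holds its "fn" and its "kwargs", one argument or row to a line. drive_tool: Moves the arm, as the interface text tells. Shifts and turns lie within -1 to 1; 1 stands for 0.1 m of shift or pi/4 rad of turn. Its arguments: {"type":"object","properties":{"commands":{"type":"string"},"force":{"type":"number"}},"required":["commands"]}

```bash
ls; mkdir -p pics
cat > h.py <<'E'
import numpy as np, cv2
from scipy.spatial.transform import Rotation as R
from rig import sense, capture, finish_job, boxes_of, tips_ahead
def att(p):
    a=np.array(p["attitude"],float)
    return a if a.shape==(3,3) else R.from_quat(a[[1,2,3,0]]).as_matrix()
def foc(p): return p["pixels"].shape[0]/2/np.tan(np.radians(p["fov_y"])/2)
def ray(p,uv):
    f=foc(p); d=np.array([(uv[0]-p["cx"])/f,(uv[1]-p["cy"])/f,1.]); return att(p)@d
def at_z(p,uv,z):
    o=np.array(p["position"],float); d=ray(p,uv); return o+d*(z-o[2])/d[2]
def proj(p,X):
    c=att(p).T@(np.array(X,float)-np.array(p["position"],float)); f=foc(p)
    return np.array([p["cx"]+f*c[0]/c[2],p["cy"]+f*c[1]/c[2]])
E
python3 - <<'E'
from h import *
s=sense(); print(s, tips_ahead() if callable(tips_ahead) else tips_ahead)
P={}
for n in("top","side"):
    p=capture(n); P[n]=p; cv2.imwrite(f"pics/{n}0.png",p["pixels"]); print(n,{k:v for k,v in p.items() if k!="pixels"})
Z=dict(caddy=30,tiller=60,hub_fl=12,separator=20,separator_bar=29,tin_a_mid=19,jar_a_mid=22.5,mat=1,tea_carton=50,ramekin_mid=19,honey_jar=55)
for n,p in P.items():
    for k,z in Z.items():
        for b in boxes_of(p,k)[:5]:
            print(n,k,round(b["confidence"],2),np.round(b["position"],1),np.round(at_z(p,b["position"],z)[:2],0))
E
```

```text
pics
{'time_s': 0.0, 'joints': array([ 9.27605742e-01,  3.13428128e-01,  1.49842245e+00, -1.74396230e-05,
        1.33100612e+00, -2.23391068e-01]), 'dq': array([-0.00044297, -0.00063239, -0.00023797,  0.00109055,  0.00187269,
       -0.0022108 ]), 'tau': array([-2.41716014e-03, -4.12272227e+01, -2.59735876e+01, -3.80715319e-04,
        4.29184962e-03,  7.31015717e-06]), 'eef_pos': array([213.82760984, 479.19423115, 224.25178351]), 'ee_rot': array([-2.57674632e-04,  2.08359787e-01,  9.78052043e-01, -5.77172835e-04]), 'force': array([ 1.35721522, -0.03024884,  0.5871948 ]), 'wrist_torque': array([ 0.0463626 , -0.03190264,  0.07075717]), 'grip_force': 0.0, 'grip_width': 1.0014188767653855} 17.0
top {'fov_y': 52.49805600033101, 'cx': 315.88267184172645, 'cy': 195.05730720063332, 'position': array([ 297.31883155,  126.16843733, 1417.4277296 ]), 'attitude': array([ 0.07550385, -0.66951421,  0.73466706, -0.0794619 ]), 'shot': 1}
side {'fov_y': 42.58449792881535, 'cx': 313.12718875099256, 'cy': 205.33916449600335, 'position': array([ -92.40000776, 1301.55667413,  943.37704234]), 'attitude':
[... 528 characters left out ...]
 169.1] [688.  27.]
top ramekin_mid 0.75 [424.2 236.1] [ 429. -255.]
top ramekin_mid 0.44 [237.2 210.5] [579. 384.]
top honey_jar 0.8 [369.2 179. ] [640. -85.]
side caddy 0.63 [328.1 309.3] [429. 284.]
side tiller 0.96 [326.8 307.8] [418. 313.]
side tiller 0.35 [317.5 226.4] [653. -69.]
side tiller 0.19 [293.3 233.7] [702.  15.]
side separator 0.93 [348.4 261.7] [488.  26.]
side separator_bar 0.81 [351.5 260.1] [478.  25.]
side tin_a_mid 0.79 [260.9 346.8] [517. 488.]
side jar_a_mid 0.51 [275.5 328.2] [520. 413.]
side mat 0.59 [364.9 243.4] [ 499. -132.]
side tea_carton 0.7 [296.8 234.3] [698.  -2.]
side ramekin_mid 0.21 [350.5 261.8] [482.  22.]
side honey_jar 0.58 [318.7 230.1] [641. -56.]
```

Run:
```python
import cv2
t=cv2.imread("pics/top0.png"); cv2.imwrite("pics/top0c.png",cv2.resize(t[130:290,160:460],(800,427),interpolation=cv2.INTER_CUBIC))
t=cv2.imread("pics/side0.png"); cv2.imwrite("pics/side0c.png",cv2.resize(t[180:390,180:480],(800,560),interpolation=cv2.INTER_CUBIC))
```

```text
(no output)
```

View pics/top0c.png

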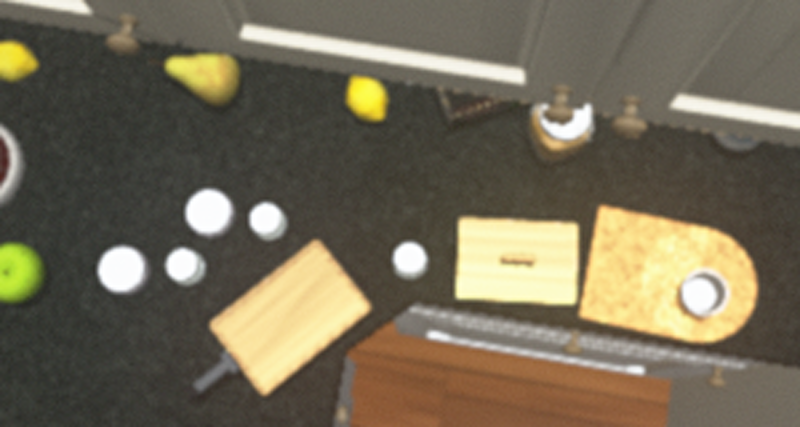

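View pics/side0c.png

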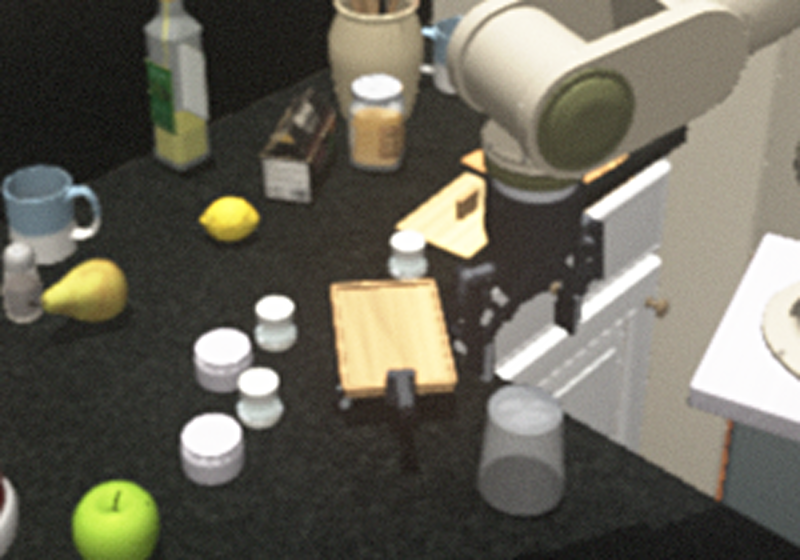

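The pictures show all the parts. In top-crop pixels: two tins (209,212) and (122,269), three jars (267,220), (185,266) and (409,259), and the caddy heading right and up with its tiller end at (198,388). The board is at (517,260), the mat has its rounded end on the right, and the ramekin is at (703,293). Next I'll measure the outlines precisely.

```bash
cat >> h.py <<'E'
def blobs(p,mask,z,amin,amax):
    n,l,st,c=cv2.connectedComponentsWithStats(mask.astype(np.uint8)); o=[]
    for i in range(1,n):
        if amin<=st[i,4]<=amax: o.append((st[i,4],c[i],at_z(p,c[i],z)[:2],l==i))
    return o
def rect(p,m,z):
    k=6; M=cv2.resize(m.astype(np.float32),None,fx=k,fy=k,interpolation=cv2.INTER_CUBIC)>.5
    cs,_=cv2.findContours(M.astype(np.uint8),cv2.RETR_EXTERNAL,cv2.CHAIN_APPROX_NONE)
    c=max(cs,key=cv2.contourArea)[:,0,:]; W=np.array([at_z(p,((u+.5)/k-.5,(v+.5)/k-.5),z)[:2] for u,v in c],np.float32)
    (x,y),(w,h),a=cv2.minAreaRect(W)
    if w<h: w,h,a=h,w,a+90
    return x,y,w,h,(a+90)%180-90
def white(p): 
    hsv=cv2.cvtColor(p["pixels"],cv2.COLOR_BGR2HSV); return (hsv[...,1]<60)&(hsv[...,2]>150)
def wood(p):
    hsv=cv2.cvtColor(p["pixels"],cv2.COLOR_BGR2HSV); return (hsv[...,0]>6)&(hsv[...,0]<26)&(hsv[...,1]>50)&(hsv[...,2]>150)
E
python3 - <<'E'
from h import *
p=capture("top")
for a,c,w,m in blobs(p,white(p),38,60,600):
    print("white",a,np.round(c,1),"z38",np.round(w,0),"z45",np.round(at_z(p,c,45)[:2],0))
for a,c,w,m in blobs(p,wood(p),46,300,6000):
    print("wood",a,np.round(c,1),[np.round(rect(p,m,z),1) for z in (1,6,46)])
k=p["pixels"].copy()
s=sense(); print(s["time_s"])
E
```

```text
white 249 [612.9  14.5] z38 [ 1208. -1102.] z45 [ 1204. -1095.]
white 294 [ 66.9 126.8] z38 [942. 981.] z45 [938. 977.]
white 134 [102.1 167. ] z38 [777. 850.] z45 [774. 846.]
white 268 [133.1 183.3] z38 [706. 740.] z45 [704. 737.]
white 175 [372.3 175.8] z38 [ 655. -100.] z45 [654. -99.]
white 172 [156.6 195.1] z38 [656. 658.] z45 [654. 655.]
white 357 [101.2 207.1] z38 [631. 850.] z45 [629. 846.]
white 236 [237.9 208.9] z38 [581. 377.] z45 [579. 376.]
white 137 [259.9 212.1] z38 [562. 302.] z45 [561. 301.]
white 132 [313.2 226.8] z38 [494. 123.] z45 [493. 123.]
white 244 [205.2 230.4] z38 [516. 493.] z45 [515. 491.]
white 144 [228.8 229.1] z38 [513. 412.] z45 [512. 410.]
white 461 [352.5 235.5] z38 [452.  -7.] z45 [452.  -7.]
white 250 [423.6 239.2] z38 [ 418. -246.] z45 [ 417. -244.]
white 222 [346.8 252. ] z38 [399.  18.] z45 [398.  19.]
white 237 [360.3 262.1] z38 [361. -23.] z45 [360. -22.]
white 205 [402.2 261.3] z38 [ 351. -164.] z45 [ 350. -162.]
white 159 [283.9 321.7] z38 [193. 247.] z45 [194. 246.]
white 120 [237.4 313. ] z38 [234. 397.] z45 [235. 395.]
white 556 [ 77.1 373.2] z38 [ 97. 914.] z45 [ 98. 910.]
white 403 [ 11.2 391.3] z38 [  62. 1120.] z45 [  63. 1115.]
wood 1884 [407.2 232.8] [array([ 443.5, -217.1,  226.3,  157.5,   72.6]), array([ 443. , -215.9,  225.5,  156.9,   72.6]), array([ 438.9, -206.2,  219.1,  152.5,   72.6])]
wood 1709 [267.8 247.8] [array([440.3, 284.8, 184.5, 123.4, -56.3]), array([439.8, 284.3, 183.8, 122.9, -56.3]), array([435.7, 279.8, 178.6, 119.4, -56.3])]
wood 832 [357.5 267.1] [array([354.1,  -0.6, 396.6,  36.6,  74.5]), array([ 3.539e+02, -1.000e-01,  3.952e+02,  3.650e+01,  7.450e+01]), array([352.3,   3.5, 384. ,  35.5,  74.5])]
1.25
```

>>> {"fn": "drive_tool", "kwargs": {
  "commands": ".262 -.073 -.067 0 0 -.051 100;.262 -.073 -.067 0 0 -.051 100;.262 -.073 -.067 0 0 -.051 100;.262 -.073 -.067 0 0 -.051 100;.262 -.073 -.067 0 0 -.051 100;.262 -.073 -.067 0 0 -.051 100;.262 -.073 -.067 0 0 -.051 100;.262 -.073 -.067 0 0 -.051 100;.262 -.073 -.067 0 0 -.051 100;.262 -.073 -.067 0 0 -.051 100;.262 -.073 -.067 0 0 -.051 100;.262 -.073 -.067 0 0 -.051 100;.262 -.073 -.067 0 0 -.051 100;.262 -.073 -.067 0 0 -.051 100;0 0 -.3 0 0 0 100;0 0 -.3 0 0 0 100;0 0 0 0 0 0 100",
  "force": 30
}}

```text
time_s: 2.67
eef_pos: [578.3, 375.6, 64.3]
ee_rot: [-0.003, 0.471, 0.882, -0.004]
force: [-1.6, -0.4, -2.0]
grip_width: 1.002
grip_force: 0.0
```

```bash
cat >> h.py <<'E'
def st():
    s=sense(); q=s["ee_rot"]; Y=R.from_quat(np.array(q)[[1,2,3,0]]).as_matrix()
    print("t %.2f"%s["time_s"],"pos",np.round(s["eef_pos"],1),"closeyaw %.1f"%np.degrees(np.arctan2(Y[1,1],Y[0,1])),"tilt %.1f"%np.degrees(np.arccos(-Y[2,2])),"grip %.2f %.1f"%(s["grip_width"],s["grip_force"]),"F",np.round(s["force"],1))
E
python3 - <<'E'
from h import *
st()
p=capture("top")
img=cv2.imread("pics/top0.png")
hsv=cv2.cvtColor(img,cv2.COLOR_BGR2HSV)
m=(hsv[...,2]>120)&(hsv[...,1]>25)&(hsv[...,0]>8)&(hsv[...,0]<35)
sub=np.zeros_like(m); sub[205:249,325:380]=m[205:249,325:380]
n,l,s,c=cv2.connectedComponentsWithStats(sub.astype(np.uint8)); i=1+np.argmax(s[1:,4]); print(s[i],c[i],np.round(rect(p,l==i,6),1))
# eye corners
for u,v in((459,217),(579,222),(576,304),(456,297),(502,260),(535,262)): print(np.round(at_z(p,(160+u/2.667,130+v/2.667),6)[:2]))
print("tin",np.round(at_z(p,(0,0),38)[:2]))
for a,c,w,m in blobs(p,white(p),38,60,600):
    if 380<w[0]<620 and -100<w[1]<550: print("white",a,np.round(c,1),np.round(w,0))
E
```

```text
t 2.67 pos [578.3 375.6  64.3] closeyaw 33.8 tilt 0.6 grip 1.00 0.0 F [-1.6 -0.4 -2. ]
[ 330  211   50   38 1539] [354.28654971 227.71215075] [478.3 -20.8 174.7 128.   81.6]
[548.  52.]
[ 526. -105.]
[419. -88.]
[443.  66.]
[485.   1.]
[479. -41.]
tin [1500. 1265.]
white 132 [313.2 226.8] [494. 123.]
white 436 [352.6 235.6] [452.  -8.]
white 213 [346.9 251.9] [399.  18.]
```

>>> {"fn": "drive_tool", "kwargs": {
  "commands": "0 0 -.2 0 0 0 100;0 0 -.2 0 0 0 100;0 0 0 0 0 0 100;0 0 0 0 0 0 60;0 0 0 0 0 0 60;0 0 0 0 0 0 60;0 0 0 0 0 0 60;0 0 0 0 0 0 60;0 0 0 0 0 0 60",
  "force": 30
}}

```text
time_s: 3.47
eef_pos: [581.0, 377.3, 31.6]
ee_rot: [0.0, 0.471, 0.882, 0.0]
force: [-1.1, 0.8, -0.4]
grip_width: 0.602
grip_force: 0.0
```

Run:
```python
from h import *
st()
p=capture("side"); c=p["pixels"][180:400,200:500]; cv2.imwrite("pics/s1.png",cv2.resize(c,(800,587),interpolation=cv2.INTER_CUBIC))
print(proj(p,[581,377,19])); print([(round(b["confidence"],2),np.round(b["position"],1),np.round(at_z(p,b["position"],19)[:2])) for b in boxes_of(p,"tin_a_mid")])
print(tips_ahead() if callable(tips_ahead) else tips_ahead)
```

```text
t 3.47 pos [581.  377.3  31.6] closeyaw 33.8 tilt 0.0 grip 0.60 0.0 F [-1.1  0.8 -0.4]
[264.20875602 314.64921059]
[(0.83, array([259.7, 345.2]), array([523., 484.]))]
17.0
```

View pics/s1.png

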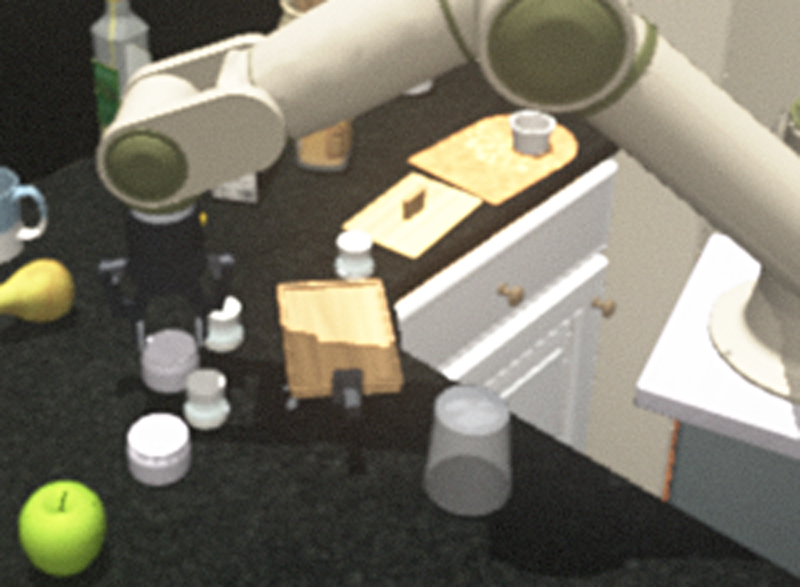

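The tin stands between the fingers at (170,360) in the crop, so the per-cent scale isn't linear in mm. I'll close further.

>>> {"fn": "drive_tool", "kwargs": {
  "commands": "0 0 0 0 0 0 0;0 0 0 0 0 0 0;0 0 0 0 0 0 0;0 0 0 0 0 0 0;0 0 0 0 0 0 0;0 0 0 0 0 0 0",
  "force": 30
}}

```text
time_s: 4.07
eef_pos: [581.1, 377.3, 31.6]
ee_rot: [0.0, 0.471, 0.882, 0.0]
force: [-0.6, -1.5, 5.0]
grip_width: 0.002
grip_force: 2.8
```

Run:
```python
from h import *
st()
p=capture("side"); c=p["pixels"][240:390,210:360]; cv2.imwrite("pics/s2.png",cv2.resize(c,(600,600),interpolation=cv2.INTER_CUBIC))
s=sense(); T=np.array(s["eef_pos"]); print("tcp",proj(p,T),"tip",proj(p,T-[0,0,17]),"ground",proj(p,[T[0],T[1],0]))
```

```text
t 4.07 pos [581.1 377.3  31.6] closeyaw 33.8 tilt 0.1 grip 0.00 2.8 F [-0.6 -1.5  5. ]
tcp [263.88181008 311.10229156] tip [264.19101701 315.94226986] ground [264.45447968 320.06621888]
```

View pics/s2.png

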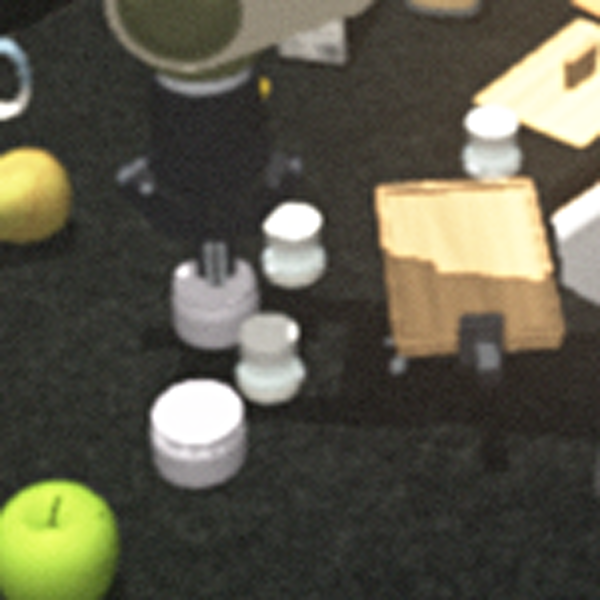

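The shut fingers end on the tin's lid at crop (216,282), so the tips stand higher than I took them to be. I'll lift, open and go lower, watching the force.

>>> {"fn": "drive_tool", "kwargs": {
  "commands": "0 0 .3 0 0 0 100;0 0 .1 0 0 0 100;0 0 0 0 0 0 100;0 0 0 0 0 0 100;0 0 0 0 0 0 100;0 0 0 0 0 0 100;0 0 0 0 0 0 100;0 0 -.2 0 0 0 100;0 0 -.2 0 0 0 100;0 0 -.1 0 0 0 100;0 0 -.05 0 0 0 100;0 0 0 0 0 0 100;0 0 0 0 0 0 65;0 0 0 0 0 0 65;0 0 0 0 0 0 65;0 0 0 0 0 0 65;0 0 0 0 0 0 65",
  "force": 30
}}

```text
time_s: 5.53
eef_pos: [581.7, 377.7, 17.4]
ee_rot: [0.001, 0.471, 0.882, 0.001]
force: [1.8, 2.5, 5.4]
grip_width: 0.66
grip_force: 5.0
```

>>> {"fn": "drive_tool", "kwargs": {
  "commands": "0 0 0 0 0 0 30;0 0 0 0 0 0 30;0 0 0 0 0 0 30;0 0 .15 0 0 0 30;0 0 .15 0 0 0 30;0 0 .15 0 0 0 30;0 0 0 0 0 0 30",
  "force": 30
}}

```text
time_s: 6.12
eef_pos: [581.7, 377.6, 63.8]
ee_rot: [0.001, 0.471, 0.882, 0.001]
force: [-0.3, 0.1, -0.6]
grip_width: 0.636
grip_force: 31.1
```

Run:
```python
from h import *
st()
p=capture("side"); c=p["pixels"][240:390,210:360]; cv2.imwrite("pics/s3.png",cv2.resize(c,(600,600),interpolation=cv2.INTER_CUBIC))
s=sense(); T=np.array(s["eef_pos"]); print("tcp",(proj(p,T)-[210,240])*4, "tin base if z0", (proj(p,[T[0],T[1],0])-[210,240])*4)
```

```text
t 6.12 pos [581.7 377.6  63.8] closeyaw 33.8 tilt 0.2 grip 0.64 31.1 F [-0.3  0.1 -0.6]
tcp [213.30704461 249.45421743] tin base if z0 [217.83284872 320.30004951]
```

View pics/s3.png

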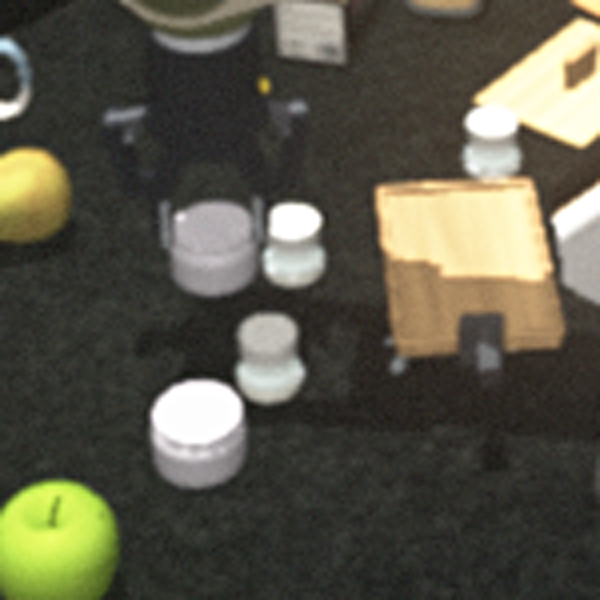

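The tin is gripped at (213,245), with the fingertips about at its mid-height.

>>> {"fn": "drive_tool", "kwargs": {
  "commands": "0 0 .3 0 0 0 30;-.181 -.181 0 0 0 0 30;-.181 -.181 0 0 0 0 30;-.181 -.181 0 0 0 0 30;-.181 -.181 0 0 0 0 30;-.181 -.181 0 0 0 0 30;-.181 -.181 0 0 0 0 30;-.181 -.181 0 0 0 0 30;0 0 0 0 0 0 30;0 0 -.1 0 0 0 30;0 0 -.1 0 0 0 30;0 0 -.08 0 0 0 30;0 0 0 0 0 0 30;0 0 0 0 0 0 30"
}}

```text
time_s: 7.33
eef_pos: [453.9, 250.7, 61.9]
ee_rot: [-0.001, 0.471, 0.882, -0.001]
force: [-0.2, 0.4, -1.9]
grip_width: 0.634
grip_force: 31.6
```

>>> {"fn": "drive_tool", "kwargs": {
  "commands": "0 0 -.03 0 0 0 30;0 0 -.02 0 0 0 30;0 0 0 0 0 0 30;0 0 0 0 0 0 85;0 0 0 0 0 0 85;0 0 0 0 0 0 85;0 0 .2 0 0 0 85;0 0 .3 0 0 0 100;0 0 0 0 0 0 100"
}}

```text
time_s: 8.08
eef_pos: [456.4, 251.3, 112.7]
ee_rot: [0.003, 0.471, 0.882, 0.003]
force: [0.3, -0.6, 1.1]
grip_width: 1.006
grip_force: 0.0
```

Run:
```python
from h import *
st()
p=capture("top")
for a,c,w,m in blobs(p,white(p),38,60,600):
    if 380<w[0]<650 and 100<w[1]<550: print("white",a,np.round(c,1),np.round(w,0),np.round(at_z(p,c,78)[:2]))
```

```text
t 8.08 pos [456.4 251.3 112.7] closeyaw 33.8 tilt 0.5 grip 1.01 0.0 F [ 0.3 -0.6  1.1]
white 135 [313.2 226.9] [494. 123.] [489. 123.]
white 247 [205.2 230.5] [516. 493.] [510. 482.]
```

>>> {"fn": "drive_tool", "kwargs": {
  "commands": ".077 .303 0 0 0 0 100;.077 .303 0 0 0 0 100;.077 .303 0 0 0 0 100;.077 .303 0 0 0 0 100;.077 .303 0 0 0 0 100;.077 .303 0 0 0 0 100;.077 .303 0 0 0 0 100;.077 .303 0 0 0 0 100;0 0 -.3 0 0 0 100;0 0 -.3 0 0 0 100;0 0 -.2 0 0 0 100;0 0 -.12 0 0 0 100;0 0 0 0 0 0 100;0 0 0 0 0 0 30;0 0 0 0 0 0 30;0 0 0 0 0 0 30;0 0 0 0 0 0 30;0 0 0 0 0 0 30"
}}

```text
time_s: 9.63
eef_pos: [516.8, 493.6, 18.5]
ee_rot: [0.001, 0.471, 0.882, 0.002]
force: [1.3, -0.8, 6.5]
grip_width: 0.628
grip_force: 31.0
```

>>> {"fn": "drive_tool", "kwargs": {
  "commands": "0 0 .3 0 0 0 30;0 0 .3 0 0 0 30;0 0 .2 0 0 0 30;-.143 -.264 0 0 0 0 30;-.143 -.264 0 0 0 0 30;-.143 -.264 0 0 0 0 30;-.143 -.264 0 0 0 0 30;-.143 -.264 0 0 0 0 30;-.143 -.264 0 0 0 0 30;-.143 -.264 0 0 0 0 30;0 0 0 0 0 0 30;0 0 -.1 0 0 0 30;0 0 -.1 0 0 0 30;0 0 -.1 0 0 0 30;0 0 -.05 0 0 0 30;0 0 0 0 0 0 30"
}}

```text
time_s: 10.97
eef_pos: [415.0, 308.2, 59.2]
ee_rot: [-0.001, 0.471, 0.882, -0.001]
force: [-0.2, 0.6, -1.8]
grip_width: 0.625
grip_force: 31.2
```

>>> {"fn": "drive_tool", "kwargs": {
  "commands": "0 0 -.03 0 0 0 30;0 0 0 0 0 0 30;0 0 0 0 0 0 85;0 0 0 0 0 0 85;0 0 0 0 0 0 85;0 0 .2 0 0 0 85;0 0 .3 0 0 0 100;0 0 .2 0 0 0 100;.2 -.35 0 0 0 0 100;.2 -.35 0 0 0 0 100;.1 -.35 0 0 0 0 100;.1 -.35 0 0 0 0 100;0 -.35 0 0 0 0 100;0 -.35 0 0 0 0 100;0 -.35 0 0 0 0 100;0 -.35 0 0 0 0 100;0 0 0 0 0 0 100"
}}

```text
time_s: 12.38
eef_pos: [475.9, 23.4, 128.2]
ee_rot: [0.001, 0.473, 0.881, -0.0]
force: [-0.5, 0.8, -1.4]
grip_width: 0.996
grip_force: 0.0
```

Run:
```python
from h import *
st()
p=capture("top"); c=p["pixels"][190:290,220:370]; cv2.imwrite("pics/t4.png",cv2.resize(c,(750,500),interpolation=cv2.INTER_CUBIC))
for a,c,w,m in blobs(p,white(p),38,60,600):
    if 380<w[0]<650 and 0<w[1]<550: print("white",a,np.round(c,1),np.round(w,0),np.round(at_z(p,c,78)[:2]))
for a,c,w,m in blobs(p,wood(p),46,200,6000): print("wood",a,np.round(c,1),np.round(rect(p,m,46),1))
```

```text
t 12.38 pos [475.9  23.4 128.2] closeyaw 33.5 tilt 0.1 grip 1.00 0.0 F [-0.5  0.8 -1.4]
white 138 [259.9 212.1] [563. 302.] [555. 297.]
white 134 [313.3 226.8] [494. 123.] [489. 123.]
white 148 [228.7 229.1] [513. 412.] [507. 404.]
white 270 [276.1 241.3] [457. 254.] [452. 250.]
white 276 [259.6 254.4] [418. 312.] [414. 307.]
wood 1859 [407.1 232.8] [ 439.2 -205.2  221.2  152.8   72.9]
wood 1160 [267.8 247.3] [436.3 279.6 178.8 119.5 -56.4]
wood 342 [389.9 273.1] [ 315.8 -117.9  132.5   42.6   81.4]
wood 311 [409.9 315.4] [ 175.6 -162.4  199.7   23.2   73.8]
wood 259 [440.4 357.8] [  33.7 -262.2  227.9   19.1   77.8]
wood 305 [453.6 368.9] [  -1.  -293.9  297.1   18.1   75.5]
```

View pics/t4.png

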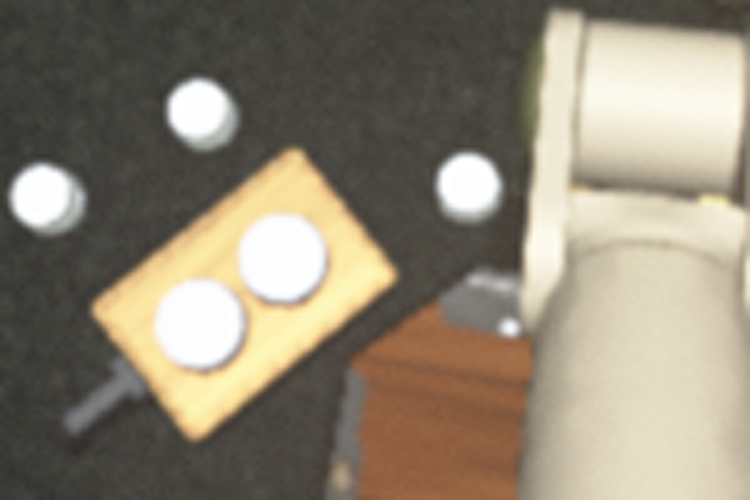

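>>> {"fn": "drive_tool", "kwargs": {
  "commands": ".01 -.12 0 0 0 -.134 50;.01 -.12 0 0 0 -.134 50;.01 -.11 0 0 0 -.133 50;.01 -.1 0 0 0 -.133 50;0 0 -.15 0 0 -.133 50;0 0 -.15 0 0 -.133 50;0 0 -.1 0 0 -.133 50;0 0 -.1 0 0 0 50;0 0 0 0 0 0 50;0 0 0 0 0 0 50"
}}

```text
time_s: 13.27
eef_pos: [479.6, -16.3, 77.9]
ee_rot: [-0.0, 0.754, 0.656, -0.0]
force: [0.1, 0.6, 1.3]
grip_width: 0.502
grip_force: 0.0
```

Run:
```python
from h import *
st()
p=capture("side"); c=p["pixels"][200:320,290:440]; cv2.imwrite("pics/s5.png",cv2.resize(c,(750,600),interpolation=cv2.INTER_CUBIC))
T=np.array(sense()["eef_pos"]); 
for X in (T,[T[0],T[1],36],[480,-19,36],[480,-19,6]): print(np.round((proj(p,X)-[290,200])*5))
```

```text
t 13.27 pos [479.6 -16.3  77.9] closeyaw -8.0 tilt 0.0 grip 0.50 0.0 F [0.1 0.6 1.3]
[334. 204.]
[332. 260.]
[333. 258.]
[332. 296.]
```

View pics/s5.png

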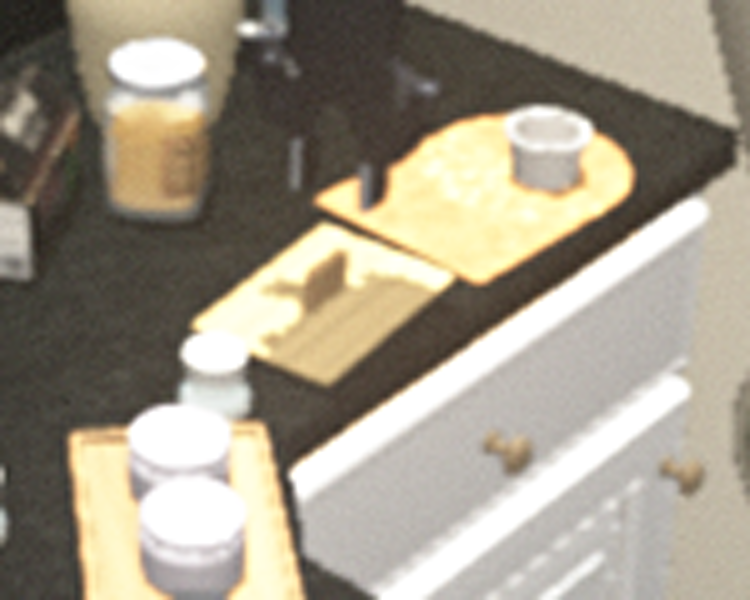

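The tips (297,188) and (368,207) straddle the bar at (325,280), a few mm short in +y. Descending.

>>> {"fn": "drive_tool", "kwargs": {
  "commands": "0 .03 -.2 0 0 0 50;0 0 -.2 0 0 0 50;0 0 -.13 0 0 0 50;0 0 0 0 0 0 50;0 0 0 0 0 0 0;0 0 0 0 0 0 0;0 0 0 0 0 0 0;0 0 0 0 0 0 0;0 0 0 0 0 0 0;0 0 0 0 0 0 0;0 0 0 0 0 0 0",
  "force": 50
}}

```text
time_s: 14.23
eef_pos: [480.6, -14.1, 26.5]
ee_rot: [0.001, 0.756, 0.655, 0.001]
force: [-0.4, 0.1, 4.2]
grip_width: 0.087
grip_force: 48.9
```

>>> {"fn": "drive_tool", "kwargs": {
  "commands": "0 0 .15 0 0 0 0;0 0 .25 0 0 0 0;0 0 .35 0 0 0 0;0 0 .35 0 0 0 0;-.047 .293 0 0 0 .0925 0;-.047 .293 0 0 0 .0925 0;-.047 .293 0 0 0 .0925 0;-.047 .293 0 0 0 .0925 0;-.047 .293 0 0 0 .0925 0;-.047 .293 0 0 0 .0925 0;-.047 .293 0 0 0 .0925 0;-.047 .293 0 0 0 .0925 0;-.047 .293 0 0 0 .0925 0;-.047 .293 0 0 0 .0925 0;0 0 0 0 0 0 0;0 0 0 0 0 0 0;0 0 0 0 0 0 0"
}}

```text
time_s: 15.65
eef_pos: [432.6, 278.7, 135.3]
ee_rot: [0.0, 0.474, 0.881, -0.0]
force: [0.2, -0.0, -1.4]
grip_width: 0.088
grip_force: 49.0
```

Run:
```python
from h import *
st()
p=capture("side"); c=p["pixels"][230:380,250:400]; cv2.imwrite("pics/s6.png",cv2.resize(c,(600,600),interpolation=cv2.INTER_CUBIC))
T=np.array(sense()["eef_pos"]);h=np.array([.5534,-.833,0]);n=np.array([.833,.5534,0])
for sx,sy in((1,1),(1,-1),(-1,-1),(-1,1)): print(np.round((proj(p,[T[0],T[1],T[2]-26.5]+h*78*sx+n*53*sy)-[250,230])*4))
```

```text
t 15.65 pos [432.6 278.7 135.3] closeyaw 33.4 tilt 0.0 grip 0.09 49.0 F [ 0.2 -0.  -1.4]
[226. 159.]
[373. 151.]
[405. 286.]
[243. 295.]
```

View pics/s6.png

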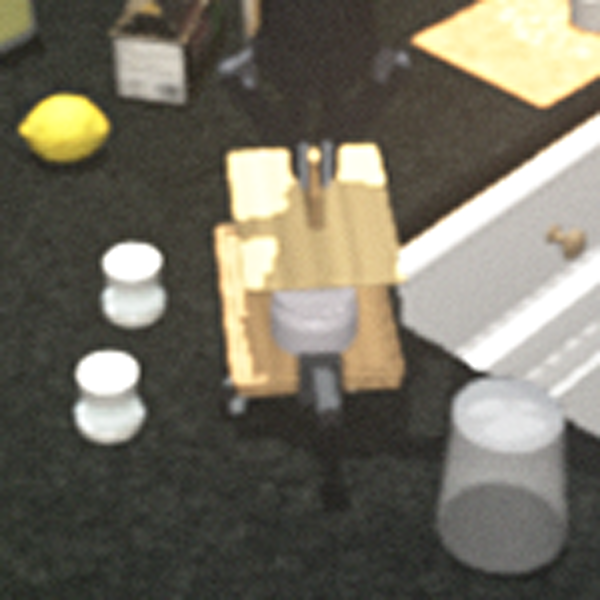

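The board corners (228,152), (380,146) and (245,287) match the prediction to within a few mm. Lowering it.

>>> {"fn": "drive_tool", "kwargs": {
  "commands": "0 0 -.1 0 0 0 0;0 0 -.1 0 0 0 0;0 0 -.06 0 0 0 0;0 0 -.03 0 0 0 0;0 0 -.02 0 0 0 0;0 0 0 0 0 0 0;0 0 0 0 0 0 0;0 0 0 0 0 0 40;0 0 0 0 0 0 40;0 0 0 0 0 0 40;0 0 0 0 0 0 40;0 0 .2 0 0 0 40;0 0 .3 0 0 0 100;0 0 .2 0 0 0 100;.3 -.25 0 0 0 0 100;.25 -.25 0 0 0 0 100;0 -.25 0 0 0 0 100;0 -.25 0 0 0 0 100;0 -.25 0 0 0 0 100;0 -.3 0 0 0 0 100",
  "force": 30
}}

```text
time_s: 17.37
eef_pos: [487.4, 123.3, 173.9]
ee_rot: [-0.0, 0.473, 0.881, 0.0]
force: [-0.4, 0.3, 0.4]
grip_width: 1.001
grip_force: 0.0
```

Run:
```python
from h import *
st()
p=capture("top"); c=p["pixels"][200:280,230:330]; cv2.imwrite("pics/t7.png",cv2.resize(c,(600,480),interpolation=cv2.INTER_CUBIC))
b=boxes_of(p,"separator_bar")[:2]; print([(x["confidence"],at_z(p,x["position"],110)) for x in b])
for q in((317,239),):pass
for a,c,w,m in blobs(p,white(p),45,60,600):
    if 380<w[0]<650 and 0<w[1]<550: print("white",a,np.round(c,1),np.round(w,0))
h=np.array([.5534,-.833,0]);n=np.array([.833,.5534,0]);C=np.array([434,279,84])
print([np.round((proj(p,C+h*78*a+n*53*b)-[230,200])*6) for a,b in((1,1),(1,-1),(-1,-1),(-1,1))])
```

```text
t 17.37 pos [487.4 123.3 173.9] closeyaw 33.5 tilt 0.0 grip 1.00 0.0 F [-0.4  0.3  0.4]
[(0.61, array([428.75195237, 271.47705525, 110.        ]))]
white 139 [259.9 212.1] [561. 301.]
white 145 [228.9 229.1] [512. 410.]
white 89 [261.8 239.7] [466. 301.]
[array([278., 121.]), array([397., 270.]), array([169., 453.]), array([ 52., 299.])]
```

View pics/t7.png

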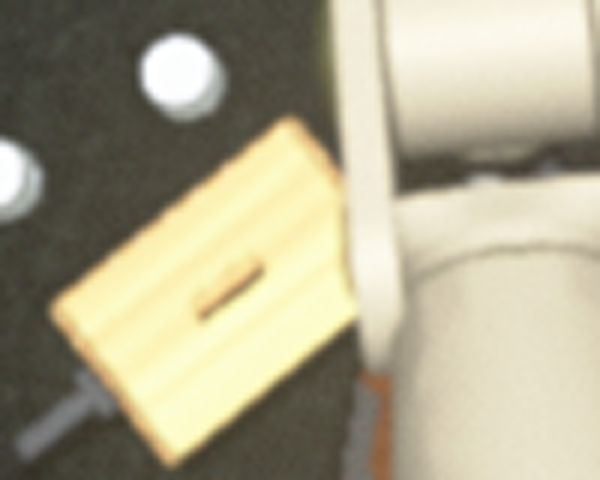

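>>> {"fn": "drive_tool", "kwargs": {
  "commands": ".005 0 -.075 0 0 -.143 100;.005 0 -.075 0 0 -.143 100;.005 0 -.075 0 0 -.143 100;.005 0 -.075 0 0 -.143 100;.005 0 -.075 0 0 -.143 100;.005 0 -.075 0 0 -.143 100;.005 0 -.075 0 0 -.143 100;.005 0 -.075 0 0 -.143 100;.005 0 -.075 0 0 -.143 100;.005 0 -.075 0 0 -.143 100;.005 0 -.075 0 0 -.143 100;0 0 -.075 0 0 -.143 100;0 0 -.075 0 0 -.143 100;0 0 -.075 0 0 -.143 100;0 0 0 0 0 0 80;0 0 0 0 0 0 80"
}}

```text
time_s: 18.8
eef_pos: [492.9, 124.5, 68.9]
ee_rot: [-0.0, 0.957, 0.289, -0.0]
force: [0.4, 0.4, -0.2]
grip_width: 0.805
grip_force: 0.0
```

>>> {"fn": "drive_tool", "kwargs": {
  "commands": "0 0 -.2 0 0 0 80;0 0 -.2 0 0 0 80;0 0 -.06 0 0 0 80;0 0 0 0 0 0 80;0 0 0 0 0 0 10;0 0 0 0 0 0 10;0 0 0 0 0 0 10;0 0 0 0 0 0 10;0 0 0 0 0 0 10;0 0 0 0 0 0 10"
}}

```text
time_s: 19.63
eef_pos: [493.9, 124.2, 24.4]
ee_rot: [0.0, 0.958, 0.287, 0.001]
force: [-0.4, 0.2, 4.5]
grip_width: 0.437
grip_force: 29.6
```

>>> {"fn": "drive_tool", "kwargs": {
  "commands": "0 0 .2 0 0 0 10;0 0 .35 0 0 0 10;0 0 .35 0 0 0 10;0 0 .35 0 0 0 10;-.142 .231 0 0 0 0 10;-.142 .231 0 0 0 0 10;-.142 .231 0 0 0 0 10;-.142 .231 0 0 0 0 10;-.142 .231 0 0 0 0 10;-.142 .231 0 0 0 0 10;0 0 0 0 0 0 10;0 0 -.15 0 0 0 10;0 0 -.12 0 0 0 10;0 0 -.1 0 0 0 10;0 0 0 0 0 0 10;0 0 0 0 0 0 10"
}}

```text
time_s: 20.97
eef_pos: [408.0, 262.5, 111.2]
ee_rot: [0.0, 0.958, 0.287, -0.0]
force: [-0.1, -0.5, -0.1]
grip_width: 0.438
grip_force: 30.5
```

Run:
```python
from h import *
st()
p=capture("side"); c=p["pixels"][240:365,270:395]; cv2.imwrite("pics/s8.png",cv2.resize(c,(600,600),interpolation=cv2.INTER_CUBIC))
T=np.array(sense()["eef_pos"])
print(np.round((proj(p,[T[0],T[1],T[2]-24.4])-[270,240])*4.8))
```

```text
t 20.97 pos [408.  262.5 111.2] closeyaw -56.6 tilt 0.0 grip 0.44 30.5 F [-0.1 -0.5 -0.1]
[328. 243.]
```

View pics/s8.png

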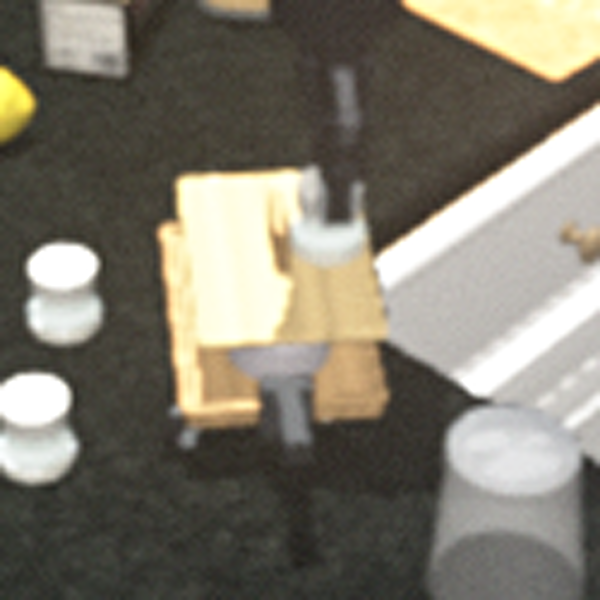

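The jar hangs at (329,240) over the board's right half, beside the bar. Releasing it.

>>> {"fn": "drive_tool", "kwargs": {
  "commands": "0 0 -.02 0 0 0 10;0 0 -.01 0 0 0 10;0 0 0 0 0 0 10;0 0 0 0 0 0 65;0 0 0 0 0 0 65;0 0 0 0 0 0 65;0 0 .15 0 0 0 65;0 0 .25 0 0 0 65;0 0 .2 0 0 0 65;.25 .05 0 0 0 .143 80;.25 .05 0 0 0 .143 80;.25 .05 0 0 0 .143 80;.25 .05 0 0 0 .143 80;.25 .05 0 0 0 .143 80;.25 .05 0 0 0 .143 80;.02 .05 0 0 0 .143 80;0 .04 0 0 0 .143 80;0 0 -.1 0 0 .143 80;0 0 -.1 0 0 .143 80;0 0 -.1 0 0 .143 80"
}}

```text
time_s: 22.68
eef_pos: [559.9, 301.8, 137.5]
ee_rot: [0.0, 0.612, 0.791, 0.0]
force: [0.6, 0.9, 0.0]
grip_width: 0.802
grip_force: 0.0
```

>>> {"fn": "drive_tool", "kwargs": {
  "commands": "0 0 -.15 0 0 .143 80;0 0 -.15 0 0 .143 80;0 0 -.1 0 0 .143 80;0 0 0 0 0 0 80;0 0 0 0 0 0 80"
}}

```text
time_s: 23.1
eef_pos: [559.8, 301.7, 98.0]
ee_rot: [-0.0, 0.475, 0.88, -0.0]
force: [-0.3, -0.4, 0.7]
grip_width: 0.803
grip_force: 0.0
```

Run:
```python
from h import *
st()
p=capture("top")
for a,c,w,m in blobs(p,white(p),45,60,600):
    if 380<w[0]<650 and 0<w[1]<550: print("white",a,np.round(c,1),np.round(w,0),np.round(at_z(p,c,129)[:2]))
```

```text
t 23.10 pos [559.8 301.7  98. ] closeyaw 33.3 tilt 0.0 grip 0.80 0.0 F [-0.3 -0.4  0.7]
white 89 [289.1 242.6] [447. 210.] [438. 204.]
white 207 [346.9 252. ] [398.  18.] [392.  25.]
```

>>> {"fn": "drive_tool", "kwargs": {
  "commands": ".01 0 -.25 0 0 0 80;0 0 -.25 0 0 0 80;0 0 -.15 0 0 0 80;0 0 -.1 0 0 0 80;0 0 0 0 0 0 80;0 0 0 0 0 0 10;0 0 0 0 0 0 10;0 0 0 0 0 0 10;0 0 0 0 0 0 10;0 0 0 0 0 0 10;0 0 0 0 0 0 10;0 0 .2 0 0 0 10;0 0 .35 0 0 0 10;0 0 .35 0 0 0 10;0 0 .35 0 0 0 10;0 0 0 0 0 0 10"
}}

```text
time_s: 24.48
eef_pos: [563.6, 302.7, 156.3]
ee_rot: [0.004, 0.474, 0.881, 0.005]
force: [0.5, 1.4, 0.2]
grip_width: 0.434
grip_force: 30.5
```

>>> {"fn": "drive_tool", "kwargs": {
  "commands": "-.2 -.129 0 0 0 0 10;-.2 -.129 0 0 0 0 10;-.2 -.129 0 0 0 0 10;-.2 -.129 0 0 0 0 10;-.2 -.129 0 0 0 0 10;0 0 0 0 0 0 10;0 0 -.15 0 0 0 10;0 0 -.12 0 0 0 10;0 0 -.1 0 0 0 10;0 0 0 0 0 0 10;0 0 0 0 0 0 10"
}}

```text
time_s: 25.4
eef_pos: [461.0, 237.3, 110.9]
ee_rot: [-0.0, 0.474, 0.881, -0.0]
force: [-0.0, 0.0, -0.7]
grip_width: 0.432
grip_force: 30.6
```

>>> {"fn": "drive_tool", "kwargs": {
  "commands": "0 0 -.02 0 0 0 10;0 0 -.01 0 0 0 10;0 0 0 0 0 0 10;0 0 0 0 0 0 65;0 0 0 0 0 0 65;0 0 0 0 0 0 65;0 0 .15 0 0 0 65;0 0 .25 0 0 0 65;0 0 .2 0 0 0 65;.085 .288 0 0 0 0 80;.085 .288 0 0 0 0 80;.085 .288 0 0 0 0 80;.085 .288 0 0 0 0 80;.085 .288 0 0 0 0 80;.085 .288 0 0 0 0 80;0 0 -.3 0 0 0 80;0 0 -.3 0 0 0 80;0 0 -.2 0 0 0 80;0 0 0 0 0 0 80;0 0 0 0 0 0 80"
}}

```text
time_s: 27.07
eef_pos: [511.7, 409.9, 87.8]
ee_rot: [-0.0, 0.474, 0.881, -0.001]
force: [0.2, 0.1, 1.2]
grip_width: 0.798
grip_force: 0.0
```

>>> {"fn": "drive_tool", "kwargs": {
  "commands": "0 0 -.25 0 0 0 80;0 0 -.25 0 0 0 80;0 0 -.15 0 0 0 80;0 0 -.05 0 0 0 80;0 0 -.03 0 0 0 80;0 0 0 0 0 0 10;0 0 0 0 0 0 10;0 0 0 0 0 0 10;0 0 0 0 0 0 10;0 0 0 0 0 0 10;0 0 0 0 0 0 10"
}}

```text
time_s: 27.98
eef_pos: [512.8, 410.5, 17.0]
ee_rot: [0.001, 0.474, 0.881, 0.001]
force: [-0.8, -0.0, 7.0]
grip_width: 0.432
grip_force: 29.8
```

>>> {"fn": "drive_tool", "kwargs": {
  "commands": "0 0 .2 0 0 0 10;0 0 .35 0 0 0 10;0 0 .35 0 0 0 10;0 0 .35 0 0 0 10;-.213 -.179 0 0 0 0 10;-.213 -.179 0 0 0 0 10;-.213 -.179 0 0 0 0 10;-.213 -.179 0 0 0 0 10;-.213 -.179 0 0 0 0 10;0 0 0 0 0 0 10;0 0 -.15 0 0 0 10;0 0 -.12 0 0 0 10;0 0 -.08 0 0 0 10;0 0 0 0 0 0 10;0 0 0 0 0 0 10"
}}

```text
time_s: 29.23
eef_pos: [405.6, 320.7, 105.2]
ee_rot: [0.0, 0.474, 0.881, 0.0]
force: [0.5, 0.4, 0.5]
grip_width: 0.437
grip_force: 30.6
```

>>> {"fn": "drive_tool", "kwargs": {
  "commands": "0 0 -.02 0 0 0 10;0 0 -.02 0 0 0 10;0 0 0 0 0 0 10;0 0 0 0 0 0 65;0 0 0 0 0 0 65;0 0 0 0 0 0 65;0 0 .2 0 0 0 65;0 0 .3 0 0 0 65;0 0 .2 0 0 0 65;.2 -.3 0 0 0 0 100;.2 -.3 0 0 0 0 100;.1 -.35 0 0 0 0 100;0 -.35 0 0 0 0 100;0 -.35 0 0 0 0 100;0 -.35 0 0 0 0 100;0 -.35 0 0 0 0 100;0 -.35 0 0 0 0 100;0 -.35 0 0 0 0 100;0 -.35 0 0 0 0 100;0 0 0 0 0 0 100"
}}

```text
time_s: 30.9
eef_pos: [455.6, -24.2, 171.2]
ee_rot: [0.001, 0.476, 0.88, -0.0]
force: [0.3, -0.8, 1.0]
grip_width: 1.001
grip_force: 0.0
```

Run:
```python
from h import *
st()
p=capture("top"); c=p["pixels"][190:290,230:460]; cv2.imwrite("pics/t9.png",cv2.resize(c,(782,340),interpolation=cv2.INTER_CUBIC))
for b in boxes_of(p,"ramekin_mid")[:3]: print("ram",b["confidence"],b["position"],at_z(p,b["position"],19))
for a,c,w,m in blobs(p,white(p),38,50,600):
    if 340<w[0]<650 and -350<w[1]<550: print("white",a,np.round(c,1),np.round(w,0),np.round(at_z(p,c,129)[:2]))
for a,c,w,m in blobs(p,wood(p),1,500,6000): print("wood",a,np.round(c,1),np.round(rect(p,m,1),1),np.round(rect(p,m,84),1))
```

```text
t 30.90 pos [455.6 -24.2 171.2] closeyaw 33.2 tilt 0.1 grip 1.00 0.0 F [ 0.3 -0.8  1. ]
ram 0.73 [425.1, 237.5] [ 424.36769458 -257.40426778   19.        ]
white 254 [423.6 239. ] [ 418. -246.] [ 410. -222.]
white 76 [328.1 248.5] [416.  80.] [408.  83.]
wood 1067 [420.6 235. ] [ 435.  -247.8  162.3  159.2   74.2] [ 427.  -225.8  152.8  149.9   74.2]
```

View pics/t9.png

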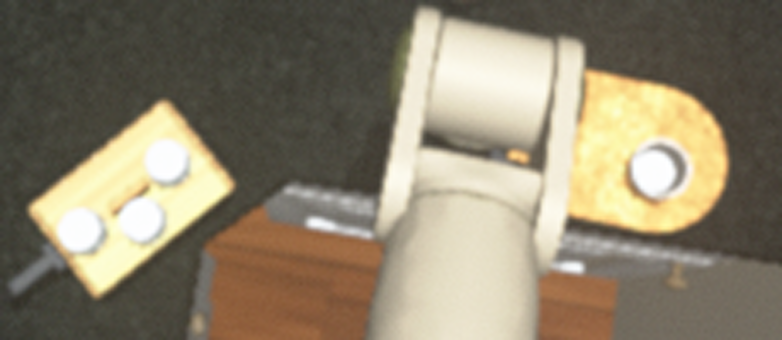

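All three jars stand on the board at (80,230), (141,220) and (167,160); the ramekin's outline is centred at about (662,168). Next I'll fetch the ramekin.

>>> {"fn": "drive_tool", "kwargs": {
  "commands": "-.052 -.323 0 0 0 0 100;-.052 -.323 0 0 0 0 100;-.052 -.323 0 0 0 0 100;-.052 -.323 0 0 0 0 100;-.052 -.323 0 0 0 0 100;-.052 -.323 0 0 0 0 100;-.052 -.323 0 0 0 0 100;0 0 -.3 0 0 0 100;0 0 -.3 0 0 0 100;0 0 -.3 0 0 0 100;0 0 0 0 0 0 100;0 0 0 0 0 0 100"
}}

```text
time_s: 32.0
eef_pos: [419.2, -244.4, 80.9]
ee_rot: [-0.001, 0.473, 0.881, 0.0]
force: [0.4, 0.7, 1.6]
grip_width: 0.999
grip_force: 0.0
```

Run:
```python
from h import *
st()
p=capture("side"); c=p["pixels"][180:280,330:450]; cv2.imwrite("pics/s10.png",cv2.resize(c,(720,600),interpolation=cv2.INTER_CUBIC))
print([np.round((proj(p,X)-[330,180])*6) for X in ([419,-250,38],[419,-250,0],sense()["eef_pos"])])
```

```text
t 32.00 pos [ 419.2 -244.4   80.9] closeyaw 33.5 tilt 0.1 grip 1.00 0.0 F [0.4 0.7 1.6]
[array([414., 270.]), array([410., 325.]), array([415., 208.])]
```

View pics/s10.png

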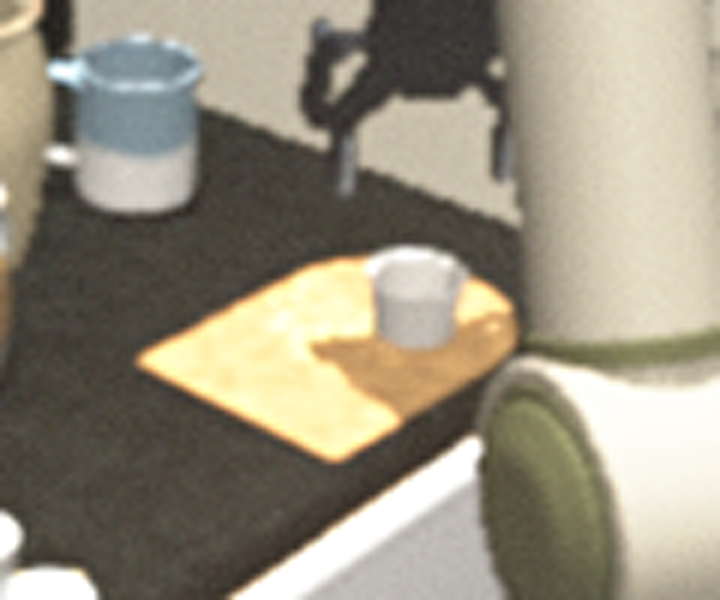

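The ramekin's rim, centred at (418,270), lies midway between the tips at (345,190) and (505,178). Descending and gripping.

>>> {"fn": "drive_tool", "kwargs": {
  "commands": "0 -.05 -.25 0 0 0 100;0 0 -.25 0 0 0 100;0 0 -.13 0 0 0 100;0 0 0 0 0 0 100;0 0 0 0 0 0 100;0 0 0 0 0 0 30;0 0 0 0 0 0 30;0 0 0 0 0 0 30;0 0 0 0 0 0 30;0 0 0 0 0 0 30;0 0 0 0 0 0 30;0 0 .1 0 0 0 30;0 0 .1 0 0 0 30;0 0 0 0 0 0 30",
  "force": 30
}}

```text
time_s: 33.22
eef_pos: [419.9, -251.4, 40.4]
ee_rot: [0.002, 0.474, 0.881, -0.001]
force: [-0.5, 0.0, -0.9]
grip_width: 0.662
grip_force: 33.6
```

>>> {"fn": "drive_tool", "kwargs": {
  "commands": "0 0 .3 0 0 0 30;0 0 .3 0 0 0 30;0 0 .3 0 0 0 30;0 0 .3 0 0 0 30;.1 .312 0 0 0 0 30;.1 .312 0 0 0 0 30;.1 .312 0 0 0 0 30;.1 .312 0 0 0 0 30;.1 .312 0 0 0 0 30;.1 .312 0 0 0 0 30;.1 .312 0 0 0 0 30;.1 .312 0 0 0 0 30;.067 .333 0 0 0 0 30;.067 .333 0 0 0 0 30;.067 .333 0 0 0 0 30;.067 .333 0 0 0 0 30;.067 .333 0 0 0 0 30;.067 .333 0 0 0 0 30;0 0 0 0 0 0 30"
}}

```text
time_s: 34.8
eef_pos: [539.2, 203.7, 158.0]
ee_rot: [-0.0, 0.472, 0.882, 0.001]
force: [-0.7, 0.3, -2.2]
grip_width: 0.66
grip_force: 34.2
```

>>> {"fn": "drive_tool", "kwargs": {
  "commands": ".1 .32 0 0 0 0 30;.1 .32 0 0 0 0 30;.1 .32 0 0 0 0 30;.1 .32 0 0 0 0 30;.1 .32 0 0 0 0 30;0 0 -.3 0 0 0 30;0 0 -.3 0 0 0 30;0 0 -.3 0 0 0 30;0 0 -.2 0 0 0 30;0 0 0 0 0 0 30;0 0 -.1 0 0 0 30;0 0 -.1 0 0 0 30;0 0 0 0 0 0 30;0 0 0 0 0 0 30"
}}

```text
time_s: 35.97
eef_pos: [589.4, 358.8, 28.5]
ee_rot: [0.0, 0.474, 0.881, 0.0]
force: [0.2, -0.5, -0.6]
grip_width: 0.662
grip_force: 34.2
```

>>> {"fn": "drive_tool", "kwargs": {
  "commands": "0 0 -.05 0 0 0 30;0 0 -.035 0 0 0 30;0 0 0 0 0 0 30;0 0 0 0 0 0 90;0 0 0 0 0 0 90;0 0 0 0 0 0 90;0 0 .2 0 0 0 100;0 0 .3 0 0 0 100;0 0 .3 0 0 0 100;-.2 .2 0 0 0 0 100;-.3 .2 0 0 0 0 60;-.3 .1 0 0 0 0 50;-.35 0 0 0 0 0 50;-.35 0 0 0 0 0 50;-.35 -.1 0 0 0 0 50;-.3 -.15 0 0 0 0 50;-.05 0 0 0 0 0 50;0 0 0 0 0 0 50;0 0 0 0 0 0 50"
}}

```text
time_s: 37.55
eef_pos: [370.2, 384.3, 100.1]
ee_rot: [0.0, 0.474, 0.881, 0.001]
force: [0.4, 0.8, -0.1]
grip_width: 0.501
grip_force: 0.0
```

Run:
```python
from h import *
st()
p=capture("top")
for a,c,w,m in blobs(p,white(p),38,50,600):
    if 340<w[0]<650 and 100<w[1]<550: print("white",a,np.round(c,1),np.round(w,0),np.round(at_z(p,c,129)[:2]))
for a,c,w,m in blobs(p,wood(p),1,500,6000): print("wood",a,np.round(c,1),np.round(rect(p,m,1),1),np.round(rect(p,m,84),1))
for n in("ramekin_mid","tiller"):
  for b in boxes_of(p,n)[:2]: print(n,b["confidence"],b["position"],at_z(p,b["position"],19),at_z(p,b["position"],60))
q=capture("side"); c=q["pixels"][240:390,250:430]; cv2.imwrite("pics/s11.png",cv2.resize(c,(720,600),interpolation=cv2.INTER_CUBIC))
for b in boxes_of(q,"tiller")[:2]: print("tiller side",b["confidence"],b["position"],at_z(q,b["position"],60))
print([np.round((proj(q,X)-[250,240])*4) for X in ([364.7,383,60],sense()["eef_pos"])])
```

```text
t 37.55 pos [370.2 384.3 100.1] closeyaw 33.5 tilt 0.1 grip 0.50 0.0 F [ 0.4  0.8 -0.1]
white 248 [242.6 207.1] [586. 361.] [567. 345.]
wood 1929 [408.9 233.2] [ 443.2 -217.3  226.8  158.    72.6] [ 434.7 -197.1  213.5  148.7   72.6]
wood 920 [355.4 266.8] [ 3.556e+02 -4.000e-01  4.025e+02  4.220e+01  7.480e+01] [352.1   7.  378.9  39.7  74.8]
wood 1374 [422.3 326.9] [ 113.1 -212.4  315.6  115.3   74.4] [ 123.9 -192.5  297.1  108.5   74.4]
wood 789 [467.5 359.7] [  18.5 -342.8  372.3   41.8   76.5] [  34.8 -315.3  350.4   39.4   76.5]
wood 621 [457.4 371.3] [ -33.3 -339.5  377.8   59.8   77.6] [ -13.9 -312.2  355.7   56.3   77.6]
ramekin_mid 0.53 [242.3, 204.9] [597.51830643 364.65910343  19.        ] [588.71686592 357.6668813   60.        ]
tiller 0.61 [287.5, 228.3] [500.20474896 212.70099591  19.        ] [494.25640967 210.16397892  60.        ]
tiller side 0.65 [327.0, 319.2] [395.28910693 354.83295411  60.        ]
[array([330., 357.]), array([323., 307.])]
```

View pics/s11.png

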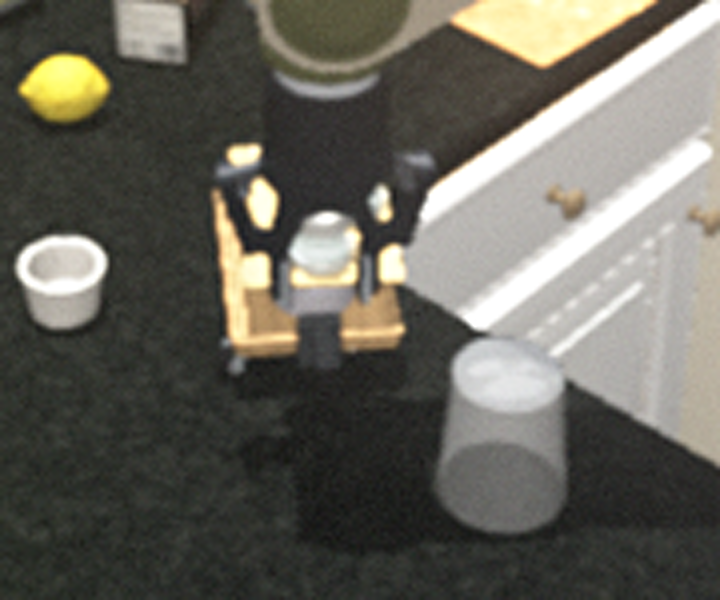

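Run:
```python
from h import *
q=capture("side"); th=np.radians(-56.4); h=np.array([np.cos(th),np.sin(th),0]);n=np.array([-h[1],h[0],0])
C=np.array([434.5,279.3,0])
P=lambda x,y,z:C+h*x+n*y+[0,0,z]
img=cv2.imread("pics/s11.png")
for nm,a in dict(knobtop=(-158,0,69),knobbot=(-158,0,51),barfront=(-98,0,67),mid=(-125,0,67)).items():
    u=(proj(q,P(*a))-[250,240])*4; print(nm,np.round(u)); cv2.circle(img,tuple(int(v) for v in u),3,(0,0,255),-1)
for z,col in((46,(255,0,0)),(90,(0,255,0))):
    L,W=((85,55) if z==46 else (78,53))
    u=np.array([(proj(q,P(s*L,t*W,min(z,84)))-[250,240])*4 for s,t in((1,1),(1,-1),(-1,-1),(-1,1))]).astype(np.int32); cv2.polylines(img,[u],True,col,1)
cv2.imwrite("pics/s11b.png",cv2.resize(img[180:420,180:480],(750,600),interpolation=cv2.INTER_CUBIC))
```

```text
knobtop [335. 381.]
knobbot [335. 403.]
barfront [324. 321.]
mid [329. 348.]
```

View pics/s11b.png

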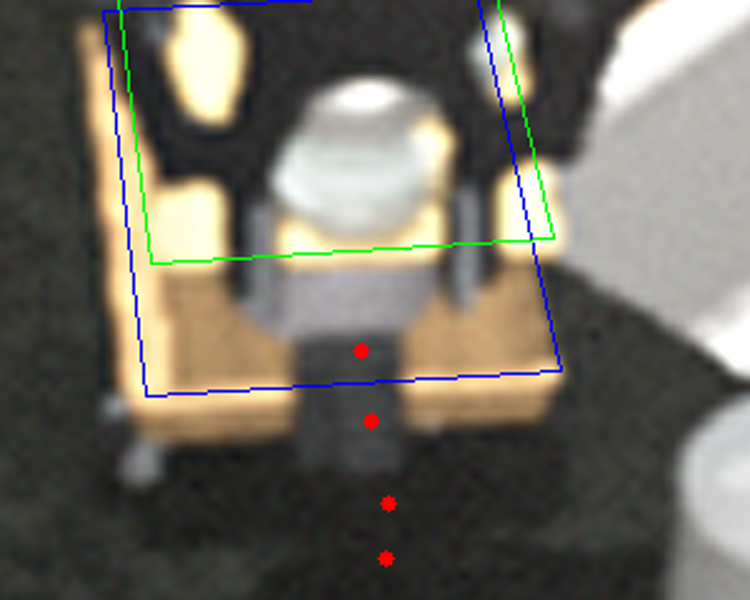

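The overlay fits the board and rim; the tiller's plate is at (352,370) in the crop and its bar lies hidden in shadow behind it. Lowering onto the bar now.

>>> {"fn": "drive_tool", "kwargs": {
  "commands": "-.06 .02 0 0 0 0 50;0 0 -.15 0 0 0 50;0 0 -.15 0 0 0 50;0 0 -.13 0 0 0 50;0 0 -.1 0 0 0 50;0 0 0 0 0 0 50;0 0 0 0 0 0 30;0 0 0 0 0 0 30;0 0 0 0 0 0 10;0 0 0 0 0 0 10;0 0 0 0 0 0 10;0 0 0 0 0 0 5;0 0 0 0 0 0 5;0 0 0 0 0 0 5",
  "force": 40
}}

```text
time_s: 39.02
eef_pos: [363.6, 386.1, 47.2]
ee_rot: [0.0, 0.474, 0.881, 0.001]
force: [0.0, 0.4, 5.7]
grip_width: 0.144
grip_force: 40.0
```

Run:
```python
from h import *
st()
p=capture("side"); c=p["pixels"][240:390,250:430]; cv2.imwrite("pics/s12.png",cv2.resize(c,(720,600),interpolation=cv2.INTER_CUBIC))
```

```text
t 39.02 pos [363.6 386.1  47.2] closeyaw 33.5 tilt 0.1 grip 0.14 40.0 F [0.  0.4 5.7]
```

View pics/s12.png

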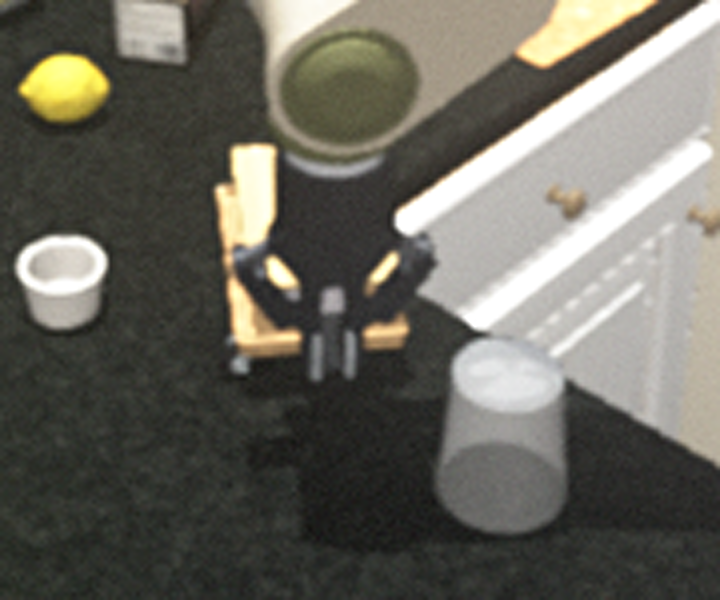

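The fingers hold the tiller bar centrally at (332,355). That was my 15th picture, one over the limit of 14, so I'll view no more and go on with numbers only. First the straight push of 110 mm with gentle ramps.

>>> {"fn": "drive_tool", "kwargs": {
  "commands": ".011 -.017 0 0 0 0 5;.022 -.033 0 0 0 0 5;.033 -.05 0 0 0 0 5;.044 -.067 0 0 0 0 5;.055 -.083 0 0 0 0 5;.055 -.083 0 0 0 0 5;.055 -.083 0 0 0 0 5;.055 -.083 0 0 0 0 5;.055 -.083 0 0 0 0 5;.055 -.083 0 0 0 0 5;.055 -.083 0 0 0 0 5;.044 -.067 0 0 0 0 5;.033 -.05 0 0 0 0 5;.022 -.033 0 0 0 0 5;.011 -.017 0 0 0 0 5;0 0 0 0 0 0 5;0 0 0 0 0 0 5"
}}

```text
time_s: 40.48
eef_pos: [424.2, 294.2, 47.2]
ee_rot: [0.0, 0.474, 0.881, 0.0]
force: [-1.1, -0.4, 8.1]
grip_width: 0.148
grip_force: 40.2
```

```bash
cat > chk.py <<'E'
from h import *
st(); s=sense(); T=np.array(s["eef_pos"])
Y=R.from_quat(np.array(s["ee_rot"])[[1,2,3,0]]).as_matrix(); hd=np.arctan2(Y[1,1],Y[0,1])-np.pi/2
if hd<-np.pi: hd+=np.pi
h=np.array([np.cos(hd),np.sin(hd)]);n=np.array([-h[1],h[0]]);C=T[:2]+128*h
print("expected caddy",np.round(C,1),np.degrees(hd))
p=capture("top")
for a,c,w,m in blobs(p,white(p),129,50,600):
    if 340<w[0]<650 and -350<w[1]<550: d=w-C; print("white",a,np.round(w),"in caddy@129",np.round([d@h,d@n]))
for a,c,w,m in blobs(p,wood(p),84,300,6000):
    r=rect(p,m,84)
    if 330<w[0]<650: print("wood",a,np.round(c,1),np.round(r,1),"z1",np.round(rect(p,m,1),1))
for b in boxes_of(p,"ramekin_mid")[:2]: print("ram",round(b["confidence"],2),np.round(at_z(p,b["position"],19)))
for nm in("top","side"):
  q=p if nm=="top" else capture("side")
  for b in boxes_of(q,"hub_fl")[:4]:
    d=at_z(q,b["position"],12)[:2]-C; print(nm,"hub",round(b["confidence"],2),np.round([d@h,d@n]))
E
python3 chk.py
```

```text
t 40.48 pos [424.2 294.2  47.2] closeyaw 33.4 tilt 0.1 grip 0.15 40.2 F [-1.1 -0.4  8.1]
expected caddy [494.7 187.3] -56.567306098048185
white 175 [632. -85.] in caddy@129 [303. -36.]
white 241 [566. 345.] in caddy@129 [-92. 147.]
white 224 [392.  27.] in caddy@129 [  77. -174.]
white 243 [357. -12.] in caddy@129 [  90. -225.]
white 217 [ 346. -147.] in caddy@129 [ 197. -308.]
wood 1993 [408.9 233.2] [ 435.  -197.   213.1  148.3   72.6] z1 [ 443.5 -217.1  226.3  157.5   72.6]
wood 900 [355.7 266.8] [350.6   7.6 378.6  36.   74.7] z1 [3.540e+02 2.000e-01 4.021e+02 3.820e+01 7.470e+01]
ram 0.71 [599. 358.  19.]
ram 0.5 [564. 191.  19.]
```

```bash
cat > plan.py <<'E'
from h import *
import sys
s=sense(); T=np.array(s["eef_pos"][:2]); Y=R.from_quat(np.array(s["ee_rot"])[[1,2,3,0]]).as_matrix()
a0=np.arctan2(Y[1,1],Y[0,1])-np.pi/2; a1=np.radians(-107.4); M=np.array([444.7,-212.5])
u=lambda a:np.array([np.cos(a),np.sin(a)]); C=T+128*u(a0)
t,sb=np.linalg.solve(np.c_[u(a0),u(a1)],M-C); da=a1-a0
L=min(t-12,float(sys.argv[1])); Rr=L/np.tan(abs(da)/2); arc=Rr*abs(da)
print("to vertex %.0f, vertex to mat %.0f, R %.0f, total %.0f"%(t,sb,Rr,t-L+arc+sb-L))
def pose(d):
    if d<t-L: return C+u(a0)*d,a0
    d-=t-L
    if d<arc:
        # blend heading along circle
        a=a0-d/Rr; c0=C+u(a0)*(t-L)+Rr*u(a0-np.pi/2); return c0-Rr*u(a-np.pi/2),a
    d-=arc; return C+u(a0)*t+u(a1)*(L+d),a1
tot=t-L+arc+sb-L
v=9.5; ds=[];r=[2,4,6,8]
k=int((tot-40)//v); mid=[(tot-40)/k]*k; ds=r+mid+r[::-1]
d=0; pc=np.append(T,a0); acc=pc.copy(); rows=[]
for x in ds:
    d+=x; c,a=pose(d); tp=np.append(c-128*u(a),a); w=(tp-acc); w[:2]=np.round(w[:2]/100,3); w[2]=np.round(w[2]/(np.pi/4),3)
    acc+=w*[100,100,np.pi/4]; rows.append("%g %g 0 0 0 %g 5"%tuple(w))
for i in range(0,len(rows),19): print(";".join(rows[i:i+19]),"\n")
q=capture("side")
print([(round(b["confidence"],2),np.round(at_z(q,b["position"],106)[:2])) for b in boxes_of(q,"jar_a_mid")[:4]],[(round(b["confidence"],2),np.round(at_z(q,b["position"],90)[:2])) for b in boxes_of(q,"separator")[:2]])
E
python3 plan.py 90
```

```text
to vertex 93, vertex to mat 338, R 170, total 420
0.011 -0.017 0 0 0 0 5;0.022 -0.033 0 0 0 0 5;0.033 -0.05 0 0 0 0 5;0.094 -0.036 0 0 0 -0.06 5;0.108 -0.048 0 0 0 -0.071 5;0.106 -0.054 0 0 0 -0.071 5;0.103 -0.06 0 0 0 -0.072 5;0.099 -0.066 0 0 0 -0.071 5;0.096 -0.071 0 0 0 -0.071 5;0.091 -0.076 0 0 0 -0.071 5;0.087 -0.081 0 0 0 -0.071 5;0.082 -0.086 0 0 0 -0.072 5;0.077 -0.091 0 0 0 -0.071 5;0.072 -0.094 0 0 0 -0.071 5;0.067 -0.099 0 0 0 -0.071 5;0.061 -0.102 0 0 0 -0.071 5;0.055 -0.105 0 0 0 -0.072 5;0.05 -0.108 0 0 0 -0.071 5;0.043 -0.111 0 0 0 -0.071 5 

-0.027 -0.091 0 0 0 -0.002 5;-0.028 -0.091 0 0 0 0 5;-0.029 -0.091 0 0 0 0 5;-0.028 -0.09 0 0 0 0 5;-0.028 -0.091 0 0 0 0 5;-0.029 -0.091 0 0 0 0 5;-0.028 -0.09 0 0 0 0 5;-0.029 -0.091 0 0 0 0 5;-0.028 -0.091 0 0 0 0 5;-0.028 -0.09 0 0 0 0 5;-0.029 -0.091 0 0 0 0 5;-0.028 -0.091 0 0 0 0 5;-0.029 -0.09 0 0 0 0 5;-0.028 -0.091 0 0 0 0 5;-0.029 -0.091 0 0 0 0 5;-0.028 -0.09 0 0 0 0 5;-0.028 -0.091 0 0 0 0 5;-0.029 -0.091 0 0 0 0 5;-0.028 -0.09 0 0 0 0 5 

-0.029 -0.091 0 0 0 0 5;-0.028 -0.091 0 0 0 0 5;-0.028 -0.09 0 0 0 0 5;-0.029 -0.091 0 0 0 0 5;-0.028 -0.091 0 0 0 0 5;-0.029 -0.09 0 0 0 0 5;-0.024 -0.077 0 0 0 0 5;-0.017 -0.057 0 0 0 0 5;-0.012 -0.038 0 0 0 0 5;-0.006 -0.019 0 0 0 0 5 

[] [(0.76, array([535., 194.]))]
```

```bash
sed -i 's/v=9.5/v=5.5/; s/r=\[2,4,6,8\]/r=[1,2,3,4.5]/; s/tot-40/tot-21/g; s/range(0,len(rows),19)/range(0,len(rows),20)/; s/rows\[i:i+19\]/rows[i:i+20]/' plan.py; python3 plan.py 92
```

```text
to vertex 93, vertex to mat 338, R 170, total 420
0.006 -0.008 0 0 0 0 5;0.011 -0.017 0 0 0 0 5;0.016 -0.025 0 0 0 0 5;0.025 -0.038 0 0 0 0 5;0.056 -0.03 0 0 0 -0.03 5;0.064 -0.025 0 0 0 -0.042 5;0.064 -0.028 0 0 0 -0.041 5;0.062 -0.03 0 0 0 -0.042 5;0.062 -0.032 0 0 0 -0.041 5;0.06 -0.034 0 0 0 -0.042 5;0.059 -0.036 0 0 0 -0.041 5;0.059 -0.038 0 0 0 -0.042 5;0.056 -0.04 0 0 0 -0.042 5;0.056 -0.042 0 0 0 -0.041 5;0.054 -0.043 0 0 0 -0.042 5;0.053 -0.045 0 0 0 -0.041 5;0.051 -0.047 0 0 0 -0.042 5;0.05 -0.048 0 0 0 -0.041 5;0.048 -0.05 0 0 0 -0.042 5;0.046 -0.052 0 0 0 -0.041 5 

0.045 -0.053 0 0 0 -0.042 5;0.043 -0.054 0 0 0 -0.041 5;0.041 -0.056 0 0 0 -0.042 5;0.039 -0.057 0 0 0 -0.041 5;0.038 -0.059 0 0 0 -0.042 5;0.035 -0.06 0 0 0 -0.041 5;0.034 -0.06 0 0 0 -0.042 5;0.031 -0.062 0 0 0 -0.041 5;0.03 -0.063 0 0 0 -0.042 5;0.027 -0.064 0 0 0 -0.041 5;0.026 -0.064 0 0 0 -0.042 5;0.002 -0.059 0 0 0 -0.02 5;-0.016 -0.053 0 0 0 0 5;-0.017 -0.053 0 0 0 0 5;-0.016 -0.053 0 0 0 0 5;-0.017 -0.053 0 0 0 0 5;-0.017 -0.052 0 0 0 0 5;-0.016 -0.053 0 0 0 0 5;-0.017 -0.053 0 0 0 0 5;-0.016 -0.053 0
[... 307 characters left out ...]
0.053 0 0 0 0 5;-0.016 -0.052 0 0 0 0 5;-0.017 -0.053 0 0 0 0 5;-0.017 -0.053 0 0 0 0 5;-0.016 -0.053 0 0 0 0 5;-0.017 -0.053 0 0 0 0 5;-0.016 -0.053 0 0 0 0 5;-0.017 -0.053 0 0 0 0 5 

-0.016 -0.053 0 0 0 0 5;-0.017 -0.053 0 0 0 0 5;-0.017 -0.052 0 0 0 0 5;-0.016 -0.053 0 0 0 0 5;-0.017 -0.053 0 0 0 0 5;-0.016 -0.053 0 0 0 0 5;-0.017 -0.053 0 0 0 0 5;-0.016 -0.053 0 0 0 0 5;-0.017 -0.053 0 0 0 0 5;-0.017 -0.053 0 0 0 0 5;-0.016 -0.053 0 0 0 0 5;-0.017 -0.052 0 0 0 0 5;-0.016 -0.053 0 0 0 0 5;-0.017 -0.053 0 0 0 0 5;-0.016 -0.053 0 0 0 0 5;-0.017 -0.053 0 0 0 0 5;-0.013 -0.043 0 0 0 0 5;-0.009 -0.029 0 0 0 0 5;-0.006 -0.019 0 0 0 0 5;-0.003 -0.009 0 0 0 0 5 

[] [(0.47, array([536., 205.]))]
```

>>> {"fn": "drive_tool", "kwargs": {
  "commands": ".006 -.008 0 0 0 0 5;.011 -.017 0 0 0 0 5;.016 -.025 0 0 0 0 5;.025 -.038 0 0 0 0 5;.056 -.03 0 0 0 -.03 5;.064 -.025 0 0 0 -.042 5;.064 -.028 0 0 0 -.041 5;.062 -.03 0 0 0 -.042 5;.062 -.032 0 0 0 -.041 5;.06 -.034 0 0 0 -.042 5;.059 -.036 0 0 0 -.041 5;.059 -.038 0 0 0 -.042 5;.056 -.04 0 0 0 -.042 5;.056 -.042 0 0 0 -.041 5;.054 -.043 0 0 0 -.042 5;.053 -.045 0 0 0 -.041 5;.051 -.047 0 0 0 -.042 5;.05 -.048 0 0 0 -.041 5;.048 -.05 0 0 0 -.042 5;.046 -.052 0 0 0 -.041 5"
}}

```text
time_s: 42.7
eef_pos: [520.4, 223.9, 47.4]
ee_rot: [0.0, 0.682, 0.731, 0.001]
force: [1.2, 2.7, 6.8]
grip_width: 0.153
grip_force: 40.1
```

>>> {"fn": "drive_tool", "kwargs": {
  "commands": ".045 -.053 0 0 0 -.042 5;.043 -.054 0 0 0 -.041 5;.041 -.056 0 0 0 -.042 5;.039 -.057 0 0 0 -.041 5;.038 -.059 0 0 0 -.042 5;.035 -.06 0 0 0 -.041 5;.034 -.06 0 0 0 -.042 5;.031 -.062 0 0 0 -.041 5;.03 -.063 0 0 0 -.042 5;.027 -.064 0 0 0 -.041 5;.026 -.064 0 0 0 -.042 5;.002 -.059 0 0 0 -.02 5;-.016 -.053 0 0 0 0 5;-.017 -.053 0 0 0 0 5;-.013 -.043 0 0 0 0 5;-.01 -.03 0 0 0 0 5;-.006 -.02 0 0 0 0 5;-.003 -.01 0 0 0 0 5;0 0 0 0 0 0 5"
}}

```text
time_s: 44.28
eef_pos: [552.7, 131.4, 47.3]
ee_rot: [0.0, 0.806, 0.592, 0.001]
force: [0.8, -0.5, 5.3]
grip_width: 0.15
grip_force: 40.0
```

```bash
python3 chk.py
python3 - <<'E'
from h import *
q=capture("side")
for n,z in(("jar_a_mid",106),("separator",84),("separator_bar",107),("tin_a_mid",59)):
    print(n,[(round(b["confidence"],2),np.round(b["position"]),np.round(at_z(q,b["position"],z)[:2])) for b in boxes_of(q,n)[:4]])
E
```

```text
t 44.28 pos [552.7 131.4  47.3] closeyaw -17.4 tilt 0.1 grip 0.15 40.0 F [ 0.8 -0.5  5.3]
expected caddy [514.4   9.2] -107.41401515321185
white 176 [632. -85.] in caddy@129 [ 55. 140.]
white 231 [566. 345.] in caddy@129 [-336.  -51.]
white 160 [385.  -1.] in caddy@129 [  48. -121.]
white 215 [ 347. -145.] in caddy@129 [ 197. -114.]
wood 2036 [408.9 233.2] [ 435.  -197.   213.1  148.3   72.6] z1 [ 443.5 -217.1  226.3  157.5   72.6]
ram 0.65 [597. 356.  19.]
jar_a_mid [(0.53, array([333., 239.]), array([533.,  50.]))]
separator [(0.95, array([342., 242.]), array([513.,  22.]))]
separator_bar [(0.57, array([345., 246.]), array([481.,  70.])), (0.18, array([334., 254.]), array([489., 130.]))]
tin_a_mid [(0.61, array([337., 252.]), array([518.,  47.]))]
```

>>> {"fn": "drive_tool", "kwargs": {
  "commands": "-.003 -.01 0 0 0 0 5;-.006 -.019 0 0 0 0 5;-.009 -.029 0 0 0 0 5;-.013 -.043 0 0 0 0 5;-.017 -.053 0 0 0 0 5;-.016 -.053 0 0 0 0 5;-.017 -.052 0 0 0 0 5;-.016 -.053 0 0 0 0 5;-.017 -.052 0 0 0 0 5;-.016 -.053 0 0 0 0 5;-.017 -.052 0 0 0 0 5;-.016 -.053 0 0 0 0 5;-.017 -.052 0 0 0 0 5;-.016 -.053 0 0 0 0 5;-.017 -.052 0 0 0 0 5;-.016 -.053 0 0 0 0 5;-.017 -.052 0 0 0 0 5;-.016 -.053 0 0 0 0 5;-.017 -.052 0 0 0 0 5;-.016 -.053 0 0 0 0 5"
}}

```text
time_s: 46.45
eef_pos: [523.2, 37.4, 47.3]
ee_rot: [0.0, 0.806, 0.592, 0.001]
force: [1.4, 2.8, 7.5]
grip_width: 0.152
grip_force: 40.1
```

>>> {"fn": "drive_tool", "kwargs": {
  "commands": "-.017 -.052 0 0 0 0 5;-.016 -.053 0 0 0 0 5;-.017 -.052 0 0 0 0 5;-.016 -.053 0 0 0 0 5;-.017 -.052 0 0 0 0 5;-.016 -.053 0 0 0 0 5;-.017 -.052 0 0 0 0 5;-.016 -.053 0 0 0 0 5;-.017 -.052 0 0 0 0 5;-.016 -.053 0 0 0 0 5;-.017 -.052 0 0 0 0 5;-.016 -.053 0 0 0 0 5;-.017 -.052 0 0 0 0 5;-.016 -.053 0 0 0 0 5;-.017 -.052 0 0 0 0 5;-.016 -.053 0 0 0 0 5;-.017 -.052 0 0 0 0 5;-.013 -.043 0 0 0 0 5;-.009 -.029 0 0 0 0 5;-.004 -.012 0 0 0 0 5"
}}

```text
time_s: 48.12
eef_pos: [492.4, -60.7, 47.3]
ee_rot: [0.001, 0.806, 0.592, 0.001]
force: [0.8, 1.1, 6.8]
grip_width: 0.147
grip_force: 40.2
```

```bash
python3 chk.py
python3 - <<'E'
from h import *
q=capture("side")
for n,z in(("jar_a_mid",106),("separator",84),("mat",1),("tin_a_mid",59)):
    print(n,[(round(b["confidence"],2),np.round(b["position"]),np.round(at_z(q,b["position"],z)[:2])) for b in boxes_of(q,n)[:4]])
E
```

```text
t 48.12 pos [492.4 -60.7  47.3] closeyaw -17.4 tilt 0.1 grip 0.15 40.2 F [0.8 1.1 6.8]
expected caddy [ 454.1 -182.8] -107.42468609912979
white 176 [632. -85.] in caddy@129 [-147.  140.]
white 244 [567. 345.] in caddy@129 [-538.  -51.]
white 124 [403.  66.] in caddy@129 [-222. -123.]
white 94 [379.  72.] in caddy@129 [-220. -147.]
wood 804 [423.6 239.2] [ 424.2 -225.3  152.7  150.7   70.2] z1 [ 432.1 -247.2  162.2  160.1   70.2]
wood 379 [322.5 261.1] [378.2 107.7 170.8  35.1  74.4] z1 [383.3 106.5 181.4  37.3  74.4]
wood 342 [ 32.4 274.7] [ 421.4 1060.5  196.4   31.6   72.5] z1 [ 429.2 1118.6  208.6   33.5   72.5]
ram 0.55 [643. -88.  19.]
ram 0.48 [602. 362.  19.]
jar_a_mid [(0.67, array([373., 217.]), array([ 477., -142.]))]
separator [(0.61, array([386., 223.]), array([ 437., -163.]))]
mat [(0.66, array([398., 244.]), array([ 394., -183.]))]
tin_a_mid [(0.53, array([375., 231.]), array([ 465., -134.]))]
```

>>> {"fn": "drive_tool", "kwargs": {
  "commands": "-.009 -.029 0 0 0 0 5;-.015 -.048 0 0 0 0 5;-.016 -.052 0 0 0 0 5;-.017 -.053 0 0 0 0 5;-.014 -.043 0 0 0 0 5;-.01 -.033 0 0 0 0 5;-.008 -.024 0 0 0 0 5;-.004 -.014 0 0 0 0 5;0 0 0 0 0 0 5;0 0 0 0 0 0 5;0 0 0 0 0 0 5"
}}

```text
time_s: 49.53
eef_pos: [483.1, -90.3, 47.3]
ee_rot: [0.001, 0.806, 0.592, 0.0]
force: [-0.8, -1.2, 7.8]
grip_width: 0.153
grip_force: 40.2
```

>>> {"fn": "drive_tool", "kwargs": {
  "commands": "0 0 0 0 0 0 20;0 0 0 0 0 0 35;0 0 0 0 0 0 45;0 0 0 0 0 0 45;0 0 0 0 0 0 45;0 0 .15 0 0 0 45;0 0 .25 0 0 0 45;0 0 .3 0 0 0 45;0 0 .3 0 0 0 45;.02 .2 .2 0 0 0 45;.02 .3 0 0 0 0 45;.02 .35 0 0 0 0 45;0 .35 0 0 0 0 45;0 .35 0 0 0 0 45;0 .35 0 0 0 0 45;0 .35 0 0 0 0 45;0 .35 0 0 0 0 45;0 .35 0 0 0 0 45;0 0 0 0 0 0 45"
}}

```text
time_s: 51.12
eef_pos: [487.7, 209.9, 166.3]
ee_rot: [-0.001, 0.805, 0.594, 0.0]
force: [-0.1, -0.3, -0.5]
grip_width: 0.446
grip_force: 0.0
```

Run:
```python
from h import *
st()
M=np.array([444.7,-212.5]); a=np.radians(-107.4); h=np.array([np.cos(a),np.sin(a)]);n=np.array([-h[1],h[0]])
p=capture("top"); q=capture("side"); cv2.imwrite("pics/t20.png",p["pixels"]); cv2.imwrite("pics/s20.png",q["pixels"])
f=lambda w:np.round([(w-M)@h,(w-M)@n],1)
for A,c,w,m in blobs(p,white(p),129,30,600):
    if 340<w[0]<600 and -350<w[1]<450: print("white",A,np.round(w),"mat frame z129",f(w))
for A,c,w,m in blobs(p,wood(p),84,300,6000):
    if 330<w[0]<650: r=rect(p,m,84); print("wood",A,np.round(c,1),np.round(r,1),f(np.array(r[:2])))
for nm,pp in(("top",p),("side",q)):
  for k,z in dict(caddy=46,separator=84,separator_bar=107,jar_a_mid=106,tin_a_mid=59,tiller=60,hub_fl=12,ramekin_mid=19,tea_carton=50,honey_jar=55).items():
    print(nm,k,[(round(b["confidence"],2),f(at_z(pp,b["position"],z)[:2]),np.round(at_z(pp,b["position"],z)[:2])) for b in boxes_of(pp,k)[:4]])
```

```text
t 51.12 pos [487.7 209.9 166.3] closeyaw -17.1 tilt 0.1 grip 0.45 0.0 F [-0.1 -0.3 -0.5]
white 248 [357. -12.] mat frame z129 [-165.4 -143.8]
white 214 [ 346. -146.] mat frame z129 [ -33.7 -113.5]
wood 1128 [402.7 234.5] [ 434.9 -197.2  213.5  148.3   72.6] [-11.6 -13.9]
wood 781 [363.1 268.1] [339.7 -18.1 320.7  30.7  75. ] [-154.1 -158.3]
top caddy [(0.74, array([-90.9,   2. ]), array([ 474., -126.])), (0.59, array([-302.9,  162.7]), array([691.,  28.]))]
top separator [(0.65, array([ 1.2, -2.9]), array([ 442., -213.]))]
top separator_bar [(0.62, array([-4.8,  2.7]), array([ 449., -209.]))]
top jar_a_mid [(0.66, array([-57. ,  -4.3]), array([ 458., -157.]))]
top tin_a_mid []
top tiller [(0.7, array([-88.5,   0.1]), array([ 471., -128.]))]
top hub_fl []
top ramekin_mid [(0.7, array([-594.2,  -23. ]), array([600., 361.])), (0.67, array([-87.2,  -1.4]), array([ 469., -129.]))]
top tea_carton [(0.66, array([-313.9,  170.4]), array([701.,  36.]))]
top honey_jar [(0.89, array([-189.4,  140.4]), array([635., -74.])), (0.64, array([64.9, -1. ]), array([ 424., -274.])), (0.46, array([-302.6,  162.7]), array([690.,  28.]))]
side caddy []
side separator [(0.63, array([-25.2, -19.3]), array([ 434., -183.]))]
side separator_bar [(0.92, array([-67.1, -49.2]), array([ 418., -134.]))]
side jar_a_mid [(0.55, array([-49.5,   0.4]), array([ 460., -165.]))]
side tin_a_mid [(0.49, array([-56.1, -14.5]), array([ 448., -155.]))]
side tiller [(0.85, array([-83.2, -40.7]), array([ 431., -121.]))]
side hub_fl []
side ramekin_mid []
side tea_carton [(0.61, array([-280. ,  178.6]), array([699.,   1.]))]
side honey_jar []
```

Run:
```python
from h import *
M=np.array([444.7,-212.5]); a=np.radians(-107.4); h=np.array([np.cos(a),np.sin(a)]);n=np.array([-h[1],h[0]])
f=lambda w:np.round([(w-M)@h,(w-M)@n],1)
p=capture("top"); img=p["pixels"]
hsv=cv2.cvtColor(img,cv2.COLOR_BGR2HSV)
for S in (25,40,60):
  for A,c,w,m in blobs(p,(hsv[...,1]<S)&(hsv[...,2]>140),129,20,3000):
    if 340<w[0]<560 and -320<w[1]<-80: print(S,A,np.round(c,1),f(w))
# board outline: bright & (yellow or white)
b=((hsv[...,2]>150)).astype(np.uint8)
g=proj(p,[*M,84]); print("board px",g)
L=[proj(p,[*(M+h*x+n*y),84]) for x,y in((78,53),(78,-53),(-78,-53),(-78,53))]; print(np.round(L))
print("\n".join(" ".join("%3d/%3d"%(hsv[r,c,1],hsv[r,c,2]) for c in range(380,430,4)) for r in range(214,258,4)))
```

```text
25 157 [401.9 227.5] [-54.2  -8.4]
25 158 [433.1 233.8] [46.2 -7.5]
25 156 [416.1 239.1] [ -4.1 -35.6]
25 243 [404.1 261.6] [ -29.7 -113.4]
40 177 [402.2 227.7] [-52.9  -8.8]
40 177 [433.1 233.8] [46.1 -7.4]
40 176 [416.  239.3] [ -4.1 -36.3]
40 30 [398.4 238.7] [-59.1 -46. ]
40 248 [404.1 261.7] [ -29.6 -113.5]
60 1035 [416.4 234.4] [ -5.5 -20.7]
60 254 [403.9 261.6] [ -30.4 -113.6]
board px [415.76942488 230.35375499]
[[442. 220.]
 [437. 251.]
 [390. 241.]
 [395. 210.]]
 48/ 69 115/252 102/253  90/246  77/250  74/252  92/246  93/250 117/246 127/239 119/214  95/129  49/ 84
 44/ 70 105/255 134/217 111/220  52/254  52/253  57/253  65/253  68/253  68/252  75/252  82/250  94/252
 13/ 95 115/253  53/144 115/218  65/253   5/253   1/254  54/253  52/253  46/253  49/253  58/253  66/253
 16/109   8/129   8/132 108/201   4/202   1/254   1/254   0/253  62/253  66/253  70/253  67/253  59/253
117/131 121/145  65/157 102/200  12/176   1/255   1/254  11/254 109/222  79/251  72/251  67/251  18/214
124/246 131/199 104/237  76/244  86/228  18/185  42/236  42/254  22/221   2/255   2/241  89/201   7/172
112/254 126/238  86/250  51/253  36/253  38/254  42/253  55/229   2/251   1/254   1/254  47/249  13/189
109/253 132/210 111/223  50/254  46/254  44/253  41/253  58/237   2/211   0/254   1/254  47/253  77/250
103/254 131/225 125/169 129/199 124/173 103/183  77/241  63/253  57/188  43/210  45/253  42/253  45/253
 92/108 117/201 116/243 121/247 132/221 129/204 128/188 128/185 128/191 120/181  99/182  75/241  48/254
 29/ 96  55/ 74  59/ 78  70/ 73  57/ 76 111/143 121/229 121/245 116/239 116/224 130/188 128/194 130/192
```

```bash
python3 -c "
from rig import finish_job
print(finish_job())"
```

```text
the job is handed in; nothing more can be done
None
```

The job is handed in, result not known: the loaded caddy measured about 4 mm and 8 mm off the mat's middle and about 1° off its direction, all three jars were on the board, and the ramekin was clear on the worktop; the castors were hidden, so I assumed they trail after some 250 mm of straight pushing, and I viewed 15 pictures, one over the limit of 14.

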